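# Pluck the mill from the slanted spice caddy, set the cruet dish, shut the keeper bar

### The job

The table is being laid: draw the mill out of its slanting pocket in the wooden spice caddy and stand it gently upright on the oblong dish, next to the mill that is already there. Then swing the caddy's keeper bar over the two spice jars that stay behind until it snaps fully home, so that the caddy can be carried away. Leave the spice jars in their pockets and everything else standing where it is.

Things in the scene. Friction and masses are not known exactly. Their poses are not given: they have to be found in the camera images.
- caddy: Spice caddy of pale wood, fixed, 250 mm wide (y), 115 deep, 105 high; front faces its -x. Origin: under its centre on the table, z up. A wooden block leans 30 degrees to the front: three round pockets at y = -72, 0, +72 mm, 48 mm wide, 50 deep, axis along (-0.5, 0, 0.866); underside of what stands in one at x 7, z 33 mm. Side panels end 12 mm past the pocket mouths
- mill: The mill to be moved: glass body with a pale grey domed top, 44 mm wide up to 66 mm above its underside, narrowing to a 34 mm dome, 90 mm tall, 100 g. Origin: centre of its underside, z along its axis to the top. It stands in any one of the three pockets, leaning with it, 40 mm of it showing
- mill_twin: Identical mill that already stands upright on the dish, toward the dish's -y end. Origin: centre of its underside, z up
- spice_a: Spice jar with a flat black cap, 40 mm wide, 105 mm tall, in another pocket of the caddy, leaning like the mill, 55 mm showing; it stays there. Origin: centre of its underside, z along its axis
- spice_b: Second spice jar, the same as spice_a, in the remaining pocket; it stays there
- dish: Oblong stoneware dish, loose, 113 mm (its x) by 157 mm (its y), 24 mm high. Origin: centre of its underside, z up. Its flat floor lies 14 mm above the table and measures 92 by 128 mm; a low rim (24 mm) runs round it
- keeper (a joint): Angle of the keeper bar, rad: 0 = shut and snapped in (straight above the caps of the jars), 1.2 = swung open to the back (caddy's +x). It stays where it is left. From 0.35 to 0.15 it rides over spring detent balls, which takes about 6 N at the grip; below that they drive it home and hold it
- keeper_grip (a point): Middle of the keeper bar: a dark wooden sleeve 15 mm thick, 90 mm long on an 8 mm steel rod along the caddy's y. The bar is a bail: two arms outside the side panels carry the rod 112 mm from the hinge axis. Shut, the rod passes 27 mm above the caps of the spice jars, measured along the slant
- keeper_hinge (a point): Middle of the keeper bar's hinge axis, which runs along the caddy's y; 51 mm above the table. Swinging the bar shut turns it toward the caddy's front (-x)
- canister: Green canister with a wooden lid, 102 x 102 x 140 mm, bystander at the back. Origin: under its centre
- jar: Storage jar with a red lid, 81 mm wide, 145 mm tall, bystander at the back right. Origin: under its centre
Mind the look-alikes: they are no part of the job. What is shaped like the mill_twin but purple or turquoise is not meant.

How it is judged:
By the outcome, as a careful person would: the job done as asked, in the order asked, and still so for the second after the job is handed in, with the robot touching nothing.
It also fails if it takes over 48 s, if anything falls off the work surface, if the arm or the gripper's body presses on something with over 40 N, if the wrist force passes 120 N, or if a joint passes its speed limit or range.

### The arm

A 6-joint arm with a two-finger parallel gripper is mounted at the origin on a cart in front of the work surface, level with it; the furniture and walls round the work are solid. World frame = base frame: x ahead of the robot, y to its left, z up, the work surface at z = 0. Lengths are in mm, angles in rad, forces in N, time in s.
With the tool pointing down it reaches from about 275 to 1000 mm from the base axis. Payload 8.4 kg.
Tool frame: the origin (TCP) lies between the finger pads; the fingertips stand r.nose_length ahead of it and the grasp point (between the pads) lies 8 mm behind it (r.nose_length is the distance from the TCP to the fingertips, in mm); y points along the fingers, x is the direction in which the jaws open and shut, and the axes are right-handed (so a half turn about y gives the same grasp; the last joint's range is limited). The gripper opens to 85 mm and grips with 20 to 120 N. Pads are 22 mm wide; open, the fingers measure 114 mm over their backs; the gripper's body (76 mm by 85 mm) begins 54 mm behind the grasp point. The pads swing forward as they close: fully open they stand 13 mm farther back than shut.
Start: joints at [1.193, 0.353, 1.633, -0, 1.155, -0.002], TCP at [229.384, 581.387, 242.281] pointing down, gripper open.
Joint ranges: [-2.63, 2.63], [-0.92, 2.1], [0.06, 2.66], [-1.3, 4.44], [0, 2.69], [-3.02, 3.02]. Speed limits (rad/s): [2.22, 2.22, 2.79, 3.14, 3.14, 3.14].

### API

Orientations are given as [roll, pitch, yaw] about the fixed x, y, z axes, in that order (R = Rz(yaw) Ry(pitch) Rx(roll)).
In Python, from rig import r, cams, order gives the robot as it stands. The module is installed in compiled form; this text tells all that it offers.
- The arm moves only by the shell command python3 -m crank 'ROWS' [FORCE]. ROWS is JSON, a list of rows, each a list of 7 numbers: the turn, a rotation vector about the tool's x, y, z in degrees, then the shift along the tool's x, y, z in cm, then the opening, from -1 (shut) to 1 (fully open). A call has exactly 10 rows; each row shifts and turns the pose as measured when the row begins, along the tool's axes as they then stand; what a row does not reach is not made up. A row lasts 1/12 s, in which the tool goes at most 41.7 mm and 7.16 degrees, less where a joint would pass 70% of its speed; a pose out of reach is approached as far as the arm can. A call with a gripper value outside its range is refused whole. The fingers move at their own pace and stop on an object; FORCE is the grip in N (left out, the last holds). Time passes only in rows, so rows that do not move let the fingers close, or fill a call up. It gives the time, the measured TCP pose, the force and the opening at its end, in the units of the state.
- r.sense(): the state, without advancing time (a new reading comes with each control period).
- cams.grab_frame(name): name is "scene" or "top" or "wrist"; returns the picture (384x512x3 uint8, blue, green, red); there is no depth.
- cams.camera_info(name): a dict with "intrinsics" (3x3 intrinsics, pixels), "k1" (the pictures are not rectified: a ray, as slopes to the right and down, at radius r is drawn at 1 + k1 r^2 times it, then the intrinsics apply), "view" (4x4, takes a point from world to camera coordinates); the wrist camera has in their place "hand_eye" (4x4, takes a point from camera to tool coordinates, whose origin is the TCP and whose axes are the tool frame's). Camera axes: x right, y up, looking along -z (the intrinsics and any distortion apply to the point x, -y, -z); pixel columns grow to the right and rows downward; lengths in mm; the calibration is good to about 2 mm. A picture is of the moment at which its call begins: read the wrist's pose just before it. camera_info takes no time and is no camera call.
- order.sign_off(): hands the job in, once; it reports no verdict.
The state is a dict: "clock": time; "qpos": joint angles; "qvel": joint speeds; "joint_efforts": joint torques, N m; "eef_pos": TCP position; "tcp_rot": TCP orientation; "contact_force": force on the tool from outside, world axes, zero at the start; "wrist_torque": the same for the moment, N m; "opening": opening from 0.0 (shut) to 1.0 (fully open).
Only numpy, scipy, OpenCV 4.12 (cv2) and the standard library are available. Lean on these libraries where they do the work, as an engineer would, in place of code of your own. Each camera call takes 0.05 s, during which the arm holds its last target.

## Working session

There is one attempt and no reset: what is moved stays moved. The work goes in short steps, Python scripts to look and compute and a shell command to move; the robot and the scene stay as the last step left them, time stands still between calls to the robot, and variables do not carry over. Pictures are saved under pics/ and viewed, and the job is handed in when it is done.

```bash
mkdir -p pics; ls; python3 - <<'E'
from rig import r,cams,order
import cv2
s=r.sense();print(s['clock'],s['eef_pos'],s['tcp_rot'],s['opening'],r.nose_length)
for n in ['scene','top','wrist']:
    cv2.imwrite(f'pics/{n}0.png',cams.grab_frame(n))
    i=cams.camera_info(n);print(n,{k:(v.tolist() if hasattr(v,'tolist') else v) for k,v in i.items()})
E
```

```text
pics
0.0 [229.21527667 580.96280422 241.54747756] [-1.57077081e+00  1.38191972e-03  1.19498586e+00] 1.0003383813601516 11.0
scene {'intrinsics': [[364.4478602380284, 0.0, 255.19352978373942], [0.0, 364.4478602380284, 195.35268632262617], [0.0, 0.0, 1.0]], 'k1': -0.023446815063060292, 'view': [[-0.7287883297479371, -0.6847019998195154, 0.007123332532463477, 416.49073931314706], [0.4972494131758678, -0.5220568267313973, 0.6929644224340802, -396.60039376013464], [-0.47075534146674, 0.5085664569221016, 0.7209365903976808, -621.8611721573072], [0.0, 0.0, 0.0, 1.0]]}
top {'intrinsics': [[382.39665716585415, 0.0, 254.21089271338818], [0.0, 382.39665716585415, 185.79236688948967], [0.0, 0.0, 1.0]], 'k1': -0.11825115492812402, 'view': [[0.02937116718594151, -0.9994803056964245, -0.013283563645231289, -24.43334468431532], [0.9978675243508813, 0.028543625456412536, 0.05869978953664949, -585.7819994408471], [-0.05829012252499037, -0.014979318101484854, 0.9981872978781268, -928.0542263698621], [0.0, 0.0, 0.0, 1.0]]}
wrist {'intrinsics': [[316.2085829471357, 0.0, 256.550864546008], [0.0, 316.2085829471357, 192.7758343190156], [0.0, 0.0, 1.0]], 'k1': 0.016117148221689238, 'hand_eye': [[0.9999994065964254, 0.0008657267077683369, 0.0006613048179708921, -1.0656654334385562], [0.00040036882145059256, 0.2724991337783023, -0.9621559446341738, -131.56872443811525], [-0.0010131690883682222, 0.9621556384532286, 0.272498625466361, 68.65770537446234], [0.0, 0.0, 0.0, 1.0]]}
```

View pics/scene0.png

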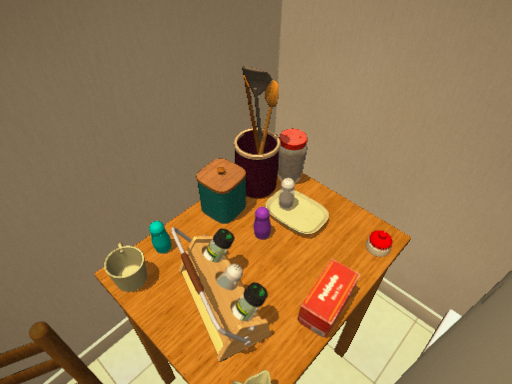

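View pics/top0.png

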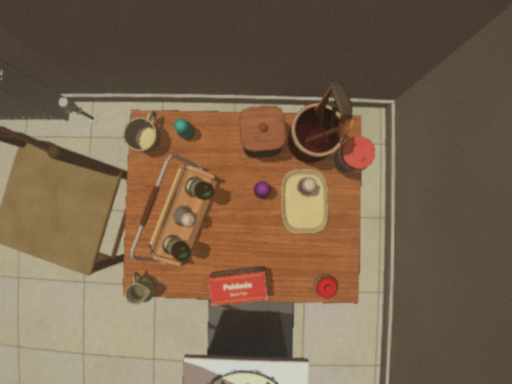

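View pics/wrist0.png

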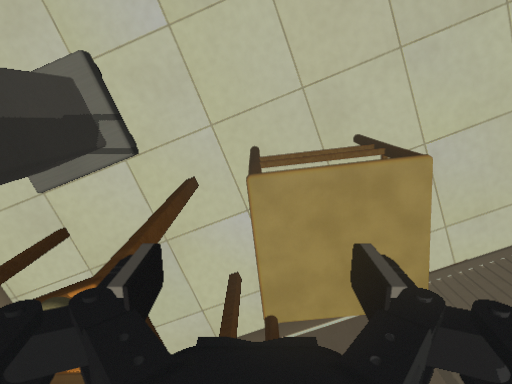

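```bash
python3 - <<'E'
import cv2
a=cv2.imread('pics/top0.png');b=cv2.imread('pics/scene0.png')
cv2.imwrite('pics/c1.png',cv2.resize(a[145:275,120:225],None,fx=5.5,fy=4.6*1,interpolation=3) if 0 else cv2.resize(a[145:275,115:235],None,fx=4.6,fy=4.6,interpolation=3))
cv2.imwrite('pics/c2.png',cv2.resize(b[215:365,160:285],None,fx=4,fy=4,interpolation=3))
c=cv2.resize(a[160:240,245:345],None,fx=4,fy=4,interpolation=3);d=cv2.resize(b[165:255,240:340],None,fx=4,fy=4,interpolation=3)
import numpy as np
c=cv2.copyMakeBorder(c,0,40,0,0,0)
cv2.imwrite('pics/c3.png',np.hstack([c,d]))
E
```

```text
(no output)
```

View pics/c1.png

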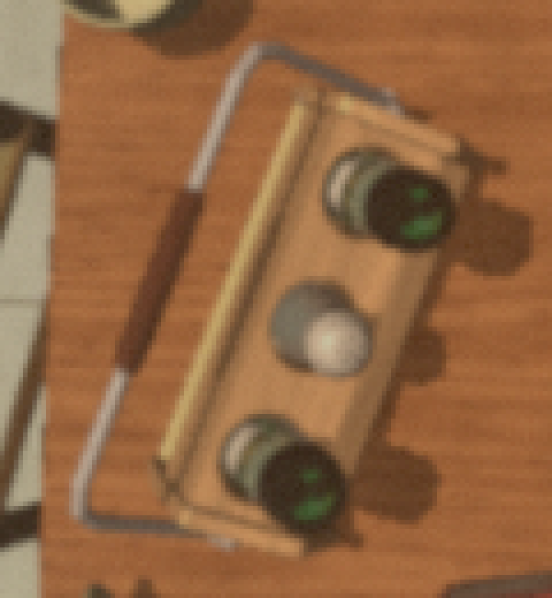

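View pics/c2.png

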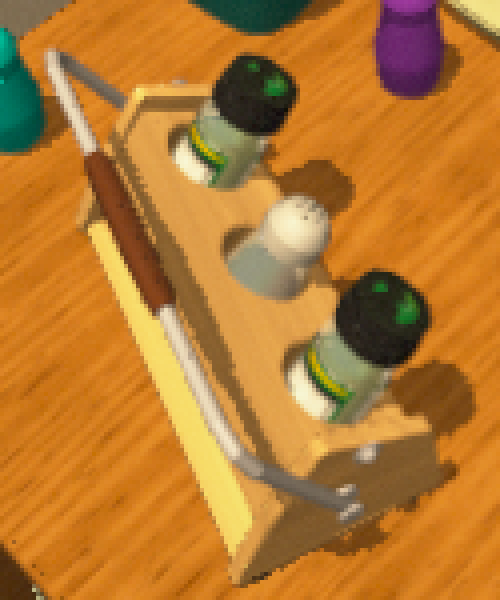

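View pics/c3.png

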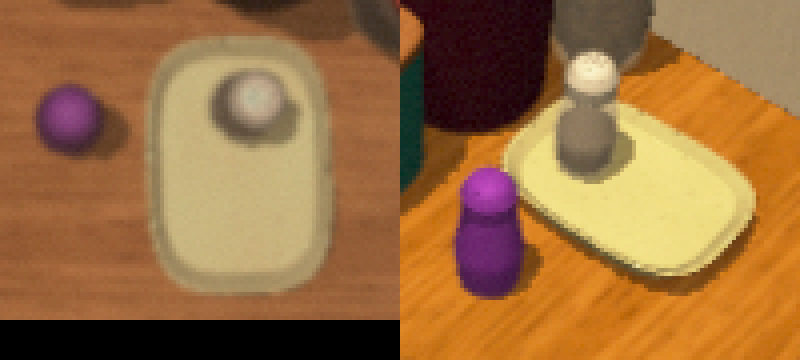

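```bash
cat > h.py <<'E'
import numpy as np, cv2
from rig import r,cams,order
from scipy.optimize import least_squares
from scipy.spatial.transform import Rotation as Ro
def proj(n,P,view=None):
    i=cams.camera_info(n);P=np.atleast_2d(P).astype(float)
    V=np.array(i['view']) if view is None else view
    c=P@V[:3,:3].T+V[:3,3]
    u=c[:,0]/-c[:,2];v=-c[:,1]/-c[:,2];k=1+i['k1']*(u*u+v*v)
    K=np.array(i['intrinsics'])
    return np.c_[K[0,0]*u*k+K[0,2],K[1,1]*v*k+K[1,2]]
def wview(s):
    T=np.eye(4);T[:3,:3]=Ro.from_euler('xyz',s['tcp_rot']).as_matrix();T[:3,3]=s['eef_pos']
    return np.linalg.inv(T@np.array(cams.camera_info('wrist')['hand_eye']))
def tri(obs):
    """obs list (cam,px,[view])"""
    f=lambda p:np.concatenate([proj(o[0],p,o[2] if len(o)>2 else None)[0]-o[1] for o in obs])
    q=least_squares(f,[500,0,50]);return q.x,q.fun
def cad(p,L):
    c,s=np.cos(p[2]),np.sin(p[2]);L=np.atleast_2d(L)
    return np.c_[p[0]+c*L[:,0]-s*L[:,1],p[1]+s*L[:,0]+c*L[:,1],L[:,2]]
def ax(y,h,dx=0): # h along slant axis from underside
    return [7-0.5*h,y,33+.866*h]
E
cat > fit.py <<'E'
from h import *
t=lambda x,y:(115+x/4.6,145+y/4.6)
s=lambda x,y:(160+x/4,215+y/4)
# yaw: caddy -x ~ world -y => +x ~ +y => yaw ~ pi/2+
obs=[('top',[66.7,-45,138.3],t(193,188)),('top',[66.7,45,138.3],t(126,372)),('scene',[66.7,-45,138.3],s(97,153)),('scene',[66.7,45,138.3],s(162,307)),
('top',ax(0,73),t(338,341)),('scene',ax(0,73),s(298,229)),]
for sg in (1,-1):
    O=[(c,[L[0],sg*L[1],L[2]],p) for c,L,p in obs]
    f=lambda p:np.concatenate([proj(c,cad(p,L))[0]-q for c,L,q in O])
    q=least_squares(f,[620,150,1.9]);print(q.x,q.fun.round(1).reshape(-1,2).tolist())
# dish twin & dish, triangulate dome
T2=lambda x,y:(245+x/4,160+y/4);S2=lambda x,y:(240+(x-400)/4,165+y/4)
print('twin dome',tri([('top',T2(255,99)),('scene',S2(592,76))]))
D=[(T2(152,165),),(T2(330,165),),(T2(240,36),),(T2(240,294),)]
E
python3 fit.py
```

```text
[510.25611108 153.43841132   1.20049987] [[1.5, -1.5], [-0.2, -3.5], [-2.2, 4.3], [-2.6, 4.8], [5.3, 1.1], [4.0, -2.8]]
[499.91876892 160.13341276   0.78717961] [[-17.6, 26.0], [26.8, -42.4], [2.1, 37.9], [-9.6, -42.4], [-0.8, 9.9], [6.6, 7.7]]
twin dome (array([ 587.31485405, -133.14523049,   91.1316971 ]), array([ 0.17221172,  0.23962236, -0.31878567, -0.02010768]))
```

```bash
cat >> fit.py <<'E'
print('---')
A=tri([('top',t(193,188)),('scene',s(97,153))]);B=tri([('top',t(126,372)),('scene',s(162,307))]);M=tri([('top',t(338,341)),('scene',s(298,229))])
C1=tri([('top',t(262,50)),('scene',s(52,55))]);C2=tri([('top',t(83,515)),('scene',s(245,465))])
# cap centre outlines
K1=tri([('top',t(408,208)),('scene',s(256,94))]);K2=tri([('top',t(303,486)),('scene',s(382,318))])
for n,v in zip('A B M C1 C2 K1 K2'.split(),[A,B,M,C1,C2,K1,K2]):print(n,v[0].round(1),v[1].round(1))
print(np.linalg.norm(A[0]-B[0]))
E
python3 fit.py | sed -n '/---/,$p'
```

```text
---Traceback (most recent call last):
  File "fit.py", line 17, in <module>
    C1=tri([('top',t(262,50)),('scene',s(52,55))]);C2=tri([('top',t(83,515)),('scene',s(245,465))])
                                                      ~~~^^^^^^^^^^^^^^^^^^^^^^^^^^^^^^^^^^^^^^^^^^
  File "h.py", line 18, in tri
    q=least_squares(f,[500,0,50]);return q.x,q.fun
    return func(*args, **kwargs)
    result = trf(vector_fun.fun, vector_fun.jac, x0, f0, J0, lb, ub, ftol, xtol,
                 gtol, max_nfev, x_scale, loss_function, tr_solver,
                 tr_options.copy(), verbose, callback=callback_wrapped)
    return trf_no_bounds(
        fun, jac, x0, f0, J0, ftol, xtol, gtol, max_nfev, x_scale,
        loss_function, tr_solver, tr_options, verbose, callback=callback)
    J = jac(x)
    self._update_jac()
    ~~~~~~~~~~~~~~~~^^
    self.J = self.jac_wrapped(xp_copy(self.x), f0=self.f)
             ~~~~~~~~~~~~~~~~^^^^^^^^^^^^^^^^^^^^^^^^^^^^
    J, dct = approx_derivative(
             ~~~~~~~~~~~~~~~~~^
        self.fun,
        ^^^^^^^^^
    ...<2 lines>...
        **self.finite_di
[... 372 characters left out ...]
eval in f_evals]
                                    ^^^^^^^
    f = np.atleast_1d(self.fun(x, *self.args, **self.kwargs))
                      ~~~~~~~~^^^^^^^^^^^^^^^^^^^^^^^^^^^^^^
    return np.atleast_1d(self.fun(x))
                         ~~~~~~~~^^^
    return self.f(x, *self.args, **self.kwargs)
           ~~~~~~^^^^^^^^^^^^^^^^^^^^^^^^^^^^^^
  File "h.py", line 17, in <lambda>
    f=lambda p:np.concatenate([proj(o[0],p,o[2] if len(o)>2 else None)[0]-o[1] for o in obs])
                               ~~~~^^^^^^^^^^^^^^^^^^^^^^^^^^^^^^^^^^^
  File "h.py", line 6, in proj
    i=cams.camera_info(n);P=np.atleast_2d(P).astype(float)
ValueError: time passes only in moves, steps and waits
```

```bash
sed -i 's/^def proj/import functools\n@functools.lru_cache(None)\ndef ci(n): return cams.camera_info(n)\ndef proj/; s/i=cams.camera_info(n)/i=ci(n)/; s/cams.camera_info(.wrist.)/ci("wrist")/' h.py; sed -i "s/^print('---')/print('---',flush=True)/" fit.py
python3 fit.py | sed -n '/---/,$p'
```

```text
---
A [571.1 196.9 155.3] [ 0.4  0.5 -0.6 -0.1]
B [487.  227.1 155.2] [-0.5 -0.5  0.6  0.1]
M [500.8 137.1  97.7] [ 0.3  0.4 -0.5 -0. ]
C1 [638.7 170.7 145.8] [-0.1 -0.1  0.1  0. ]
C2 [416.4 247.8 141.9] [ 0.3  0.3 -0.3 -0. ]
K1 [566.6 102.3 114.1] [ 0.4  0.4 -0.5 -0.1]
K2 [431.5 149.6 112.9] [ 0.1  0.1 -0.1 -0. ]
89.31469905363384
```

```bash
cat >> h.py <<'E'
CP=[511.5,164.0,1.234]
def slantR(p,tilt=30):
    a=np.radians(tilt);c,s=np.cos(p[2]),np.sin(p[2])
    ex=np.array([c,s,0]);ey=np.array([-s,c,0]);u=-np.sin(a)*ex+np.cos(a)*np.array([0,0,1])
    y=-u;z=ey;x=np.cross(y,z);return np.c_[x,y,z]
def go(P,R=None,n=10,s=None):
    s=s or r.sense();R0=Ro.from_euler('xyz',s['tcp_rot']).as_matrix();p0=np.array(s['eef_pos'])
    R=R0 if R is None else R
    w=Ro.from_matrix(R0.T@R).as_rotvec()/n;pr=R0.T@(np.array(P)-p0)
    S=sum(Ro.from_rotvec(w*k).as_matrix() for k in range(n))
    t=np.linalg.solve(S,pr)/10
    print(f'n={n} rot',np.degrees(w).round(2),'cm',t.round(3),'mm/row',round(np.linalg.norm(t)*10,1),'total',pr.round(1),np.degrees(w*n).round(1))
def st(s=None):
    s=s or r.sense();print('t',round(s['clock'],2),'p',np.round(s['eef_pos'],1),'rot',np.round(s['tcp_rot'],3),'F',np.round(s['contact_force'],1),'op',round(s['opening'],3),'q',np.round(s['qpos'],2));return s
E
python3 - <<'E'
from h import *
st()
P=cad(CP,ax(0,63+90))[0];print(P,cad(CP,ax(0,63))[0])
R0=Ro.from_euler('xyz',r.sense()['tcp_rot']).as_matrix()
go([400,250,330],R0,10)
go(P,slantR(CP),16);go(P,slantR(CP),20)
E
```

```text
t 0.15 p [229.3 581.1 241.7] rot [-1.571e+00  1.000e-03  1.195e+00] F [ 0.4 -0.1  0.2] op 1.0 q [ 1.19  0.35  1.63 -0.    1.16 -0.  ]
[488.53267499  98.40463445 165.498     ] [503.40360485 140.87645387  87.558     ]
n=10 rot [0. 0. 0.] cm [-2.454 -0.88  -2.803] mm/row 38.3 total [-245.4  -88.  -280.3] [0. 0. 0.]
n=16 rot [ 0.04 -0.14 -1.88] cm [-2.332 -0.091 -2.575] mm/row 34.8 total [-353.7   76.6 -418.3] [  0.6  -2.2 -30.1]
n=20 rot [ 0.03 -0.11 -1.5 ] cm [-1.866 -0.079 -2.06 ] mm/row 27.8 total [-353.7   76.6 -418.3] [  0.6  -2.2 -30.1]
```

Candidates for the mill: pale grey dome in the caddy's middle pocket, top (187,217) (chosen); mill_twin on dish (308,185); purple (262,189) and turquoise (183,128) look-alikes; spice jars (black caps) in outer pockets. The crop c2 confirms pale dome/glass body in the middle pocket.

```bash
python3 -m crank '[[0,0,0,-2.4,-0.9,-2.8,1],[0,0,0,-2.4,-0.9,-2.8,1],[0,0,0,-2.4,-0.9,-2.8,1],[0,0,0,-2.4,-0.9,-2.8,1],[0,0,0,-2.4,-0.9,-2.8,1],[0,0,0,-2.4,-0.9,-2.8,1],[0,0,0,-2.4,-0.9,-2.8,1],[0,0,0,-2.4,-0.9,-2.8,1],[0,0,0,-2.4,-0.9,-2.8,1],[0,0,0,-2.4,-0.9,-2.8,1]]'; python3 - <<'E'
from h import *
st()
P=cad(CP,ax(0,63+110))[0]
go(P,slantR(CP),10)
E
```

```text
clock: 0.98
eef_pos: [403.3, 245.8, 330.5]
tcp_rot: [-1.568, 0.007, 1.205]
contact_force: [0.8, 0.4, -0.4]
opening: 0.999
t 0.98 p [403.3 245.8 330.5] rot [-1.568  0.007  1.205] F [ 0.8  0.4 -0.4] op 0.999 q [ 0.55  0.03  1.83 -0.    1.28 -0.66]
n=10 rot [ 0.03 -0.16 -3.04] cm [-1.513  1.174 -1.316] mm/row 23.2 total [-116.2  148.2 -132.9] [  0.3  -1.6 -30.4]
```

```bash
python3 -m crank '[[0,-0.2,-3,-1.5,1.2,-1.3,1],[0,-0.2,-3,-1.5,1.2,-1.3,1],[0,-0.2,-3,-1.5,1.2,-1.3,1],[0,-0.2,-3,-1.5,1.2,-1.3,1],[0,-0.2,-3,-1.5,1.2,-1.3,1],[0,-0.2,-3,-1.5,1.2,-1.3,1],[0,-0.2,-3,-1.5,1.2,-1.3,1],[0,-0.2,-3,-1.5,1.2,-1.3,1],[0,-0.2,-3,-1.5,1.2,-1.3,1],[0,-0.2,-3,-1.5,1.2,-1.3,1]]'; python3 - <<'E'
from h import *
s=st();im=cams.grab_frame('wrist');cv2.imwrite('pics/w1.png',im)
V=wview(s);np.save('V1.npy',V)
P=cad(CP,ax(0,63+110))[0]
go(P,slantR(CP),10,s)
print(proj('wrist',cad(CP,[ax(0,73),ax(0,90),ax(72,105),ax(-72,105)]),V))
E
```

```text
clock: 1.82
eef_pos: [496.5, 80.5, 185.3]
tcp_rot: [-1.61, -0.546, 1.252]
contact_force: [1.1, 1.1, -0.2]
opening: 1.005
t 1.82 p [496.5  80.5 185.3] rot [-1.61  -0.546  1.252] F [ 1.1  1.1 -0.2] op 1.005 q [-0.18  0.21  2.12  0.75  0.84 -1.94]
n=10 rot [0.17 0.09 0.13] cm [0.025 0.041 0.135] mm/row 1.4 total [ 2.6  3.9 13.5] [1.7 0.9 1.3]
[[258.45098622 174.17845564]
 [259.10291512 180.04326498]
 [261.96027793  70.09535484]
 [257.98522114 280.07712411]]
```

View pics/w1.png

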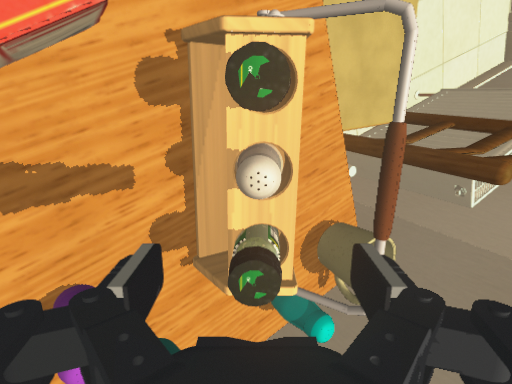

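```bash
python3 - <<'E'
from h import *
go(cad(CP,ax(0,90))[0],slantR(CP),10)
go(cad(CP,ax(0,64))[0],slantR(CP),10)
E
```

```text
n=10 rot [0.16 0.09 0.13] cm [0.05  0.847 0.155] mm/row 8.6 total [ 4.2 84.6 16.5] [1.6 0.9 1.3]
n=10 rot [0.16 0.09 0.13] cm [0.047 1.107 0.159] mm/row 11.2 total [  3.6 110.6  17.2] [1.6 0.9 1.3]
```

```bash
python3 -m crank '[[0.2,0.1,0.1,0.05,0.85,0.3,1],[0.2,0.1,0.1,0.05,0.85,0.3,1],[0.2,0.1,0.1,0.05,0.85,0.3,1],[0.2,0.1,0.1,0.05,0.85,0.3,1],[0.2,0.1,0.1,0.05,0.85,0.3,1],[0.2,0.1,0.1,0.05,0.85,0,1],[0.2,0.1,0.1,0.05,0.85,0,1],[0.2,0.1,0.1,0.05,0.85,0,1],[0,0,0.2,0.05,0.85,0,1],[0,0,0.2,0,0.8,0,1]]'; python3 - <<'E'
from h import *
s=st();im=cams.grab_frame('wrist');cv2.imwrite('pics/w2.png',im)
go(cad(CP,ax(0,64))[0],slantR(CP),5,s)
print(proj('wrist',cad(CP,[ax(0,73),ax(0,90),ax(72,105),ax(-72,105)]),wview(s)))
E
```

```text
clock: 2.7
eef_pos: [498.1, 135.0, 105.5]
tcp_rot: [-1.568, -0.522, 1.236]
contact_force: [-0.4, -0.2, -0.1]
opening: 1.001
t 2.7 p [498.1 135.  105.5] rot [-1.568 -0.522  1.236] F [-0.4 -0.2 -0.1] op 1.001 q [-0.05  0.36  2.15  0.87  0.68 -2.  ]
n=5 rot [-0.05  0.02 -0.02] cm [-0.052  0.364 -0.062] mm/row 3.7 total [-2.6 18.2 -3.1] [-0.2  0.1 -0.1]
[[253.33469617 254.84303521]
 [252.87431089 272.57676253]
 [251.85935905 101.9568872 ]
 [252.70996096 432.95693909]]
```

View pics/w2.png

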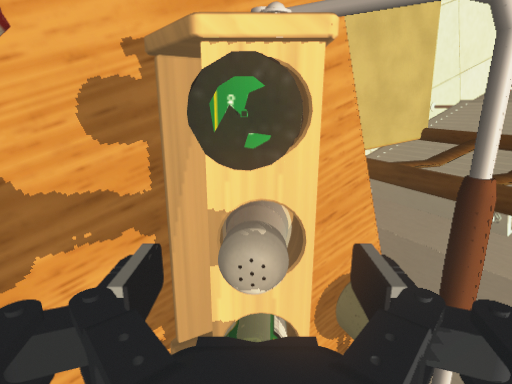

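```bash
python3 -m crank '[[0,0,0,-0.06,0.45,-0.07,1],[0,0,0,-0.06,0.45,-0.07,1],[0,0,0,-0.06,0.45,-0.07,1],[0,0,0,-0.06,0.45,-0.07,1],[0,0,0,0,0,0,0.4],[0,0,0,0,0,0,0],[0,0,0,0,0,0,-0.5],[0,0,0,0,0,0,-1],[0,0,0,0,0,0,-1],[0,0,0,0,0,0,-1]]' 40; python3 - <<'E'
from h import *
s=st();im=cams.grab_frame('wrist');cv2.imwrite('pics/w3.png',im)
go(cad(CP,ax(0,64))[0],slantR(CP),5,s)
E
```

```text
clock: 3.58
eef_pos: [505.3, 142.5, 87.8]
tcp_rot: [-1.567, -0.526, 1.234]
contact_force: [0.1, 0.3, -1.9]
opening: 0.383
t 3.58 p [505.3 142.5  87.8] rot [-1.567 -0.526  1.234] F [ 0.1  0.3 -1.9] op 0.383 q [-0.04  0.4   2.14  0.92  0.65 -2.04]
n=5 rot [-0.04  0.    0.03] cm [-0.039 -0.038  0.025] mm/row 0.6 total [-2.  -1.9  1.2] [-0.2  0.   0.1]
```

View pics/w3.png

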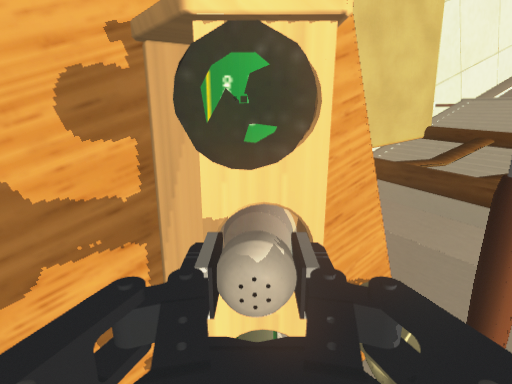

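```bash
python3 - <<'E'
from h import *
im=cv2.imread('pics/w3.png');cv2.imwrite('pics/w3c.png',cv2.resize(im[190:350,160:360],None,fx=4,fy=3.7,interpolation=3))
s=st();V=wview(s)
# project tool points: pads at half 17/22, y from -20..+11
T=np.linalg.inv(V)@np.linalg.inv(np.array(ci('wrist')['hand_eye']))
for x in(17,22):
  for y in (11,5,0,-8,-15,-20):
    for z in (-11,11): print(x,y,z,proj('wrist',(T@[x,y,z,1])[:3],V)[0].round(0),end=' ')
    print()
im2=cams.grab_frame('scene');cv2.imwrite('pics/s3.png',cv2.resize(im2[190:365,160:320],None,fx=4,fy=3.4,interpolation=3))
E
```

```text
t 3.63 p [505.4 142.3  87.7] rot [-1.568 -0.526  1.234] F [ 0.9  0.1 -1.8] op 0.386 q [-0.04  0.4   2.14  0.92  0.65 -2.04]
17 11 -11 [292. 267.] 17 11 11 [294. 227.] 
17 5 -11 [294. 274.] 17 5 11 [295. 232.] 
17 0 -11 [295. 279.] 17 0 11 [296. 236.] 
17 -8 -11 [297. 289.] 17 -8 11 [299. 243.] 
17 -15 -11 [299. 298.] 17 -15 11 [301. 251.] 
17 -20 -11 [301. 305.] 17 -20 11 [303. 257.] 
22 11 -11 [302. 267.] 22 11 11 [304. 227.] 
22 5 -11 [304. 274.] 22 5 11 [306. 232.] 
22 0 -11 [306. 279.] 22 0 11 [308. 236.] 
22 -8 -11 [308. 289.] 22 -8 11 [310. 243.] 
22 -15 -11 [311. 298.] 22 -15 11 [313. 251.] 
22 -20 -11 [313. 305.] 22 -20 11 [316. 257.]
```

View pics/w3c.png

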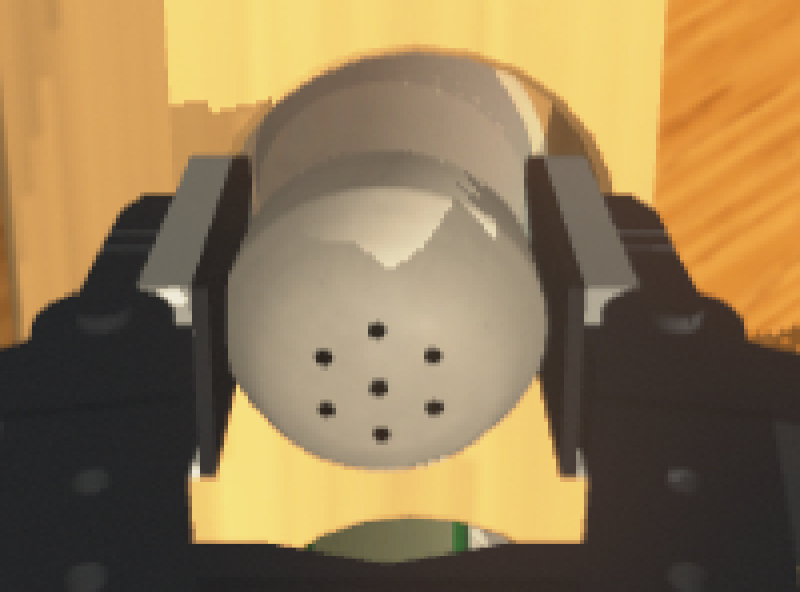

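View pics/s3.png

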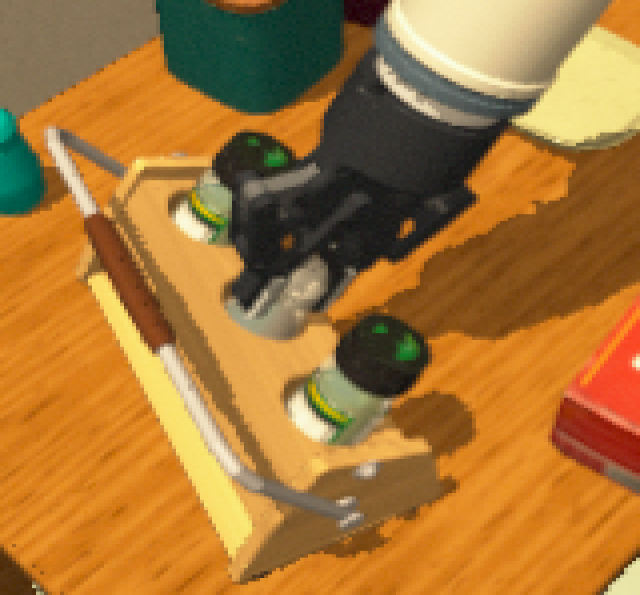

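```bash
python3 -m crank '[[0,0,0,0,0,0,0.4],[0,0,0,0,0,0,0.4],[0,0,0,-0.05,0,0,0.4],[0,0,0,-0.05,0.3,0.05,0.4],[0,0,0,0,0.3,0.05,0.4],[0,0,0,0,0.3,0,0.4],[0,0,0,0,0.1,0,-1],[0,0,0,0,0,0,-1],[0,0,0,0,0,0,-1],[0,0,0,0,0,0,-1]]' 50; python3 - <<'E'
from h import *
s=st();im=cams.grab_frame('wrist');cv2.imwrite('pics/w4.png',im)
cv2.imwrite('pics/w4c.png',cv2.resize(im[190:350,160:360],None,fx=4,fy=3.7,interpolation=3))
go(cad(CP,ax(0,54))[0],slantR(CP),5,s)
E
```

```text
clock: 4.52
eef_pos: [505.4, 142.9, 84.1]
tcp_rot: [-1.575, -0.53, 1.238]
contact_force: [1.9, 11.4, 5.6]
opening: 0.398
t 4.52 p [505.4 142.9  84.1] rot [-1.575 -0.53   1.238] F [ 1.9 11.4  5.6] op 0.398 q [-0.04  0.41  2.15  0.94  0.64 -2.07]
n=5 rot [0.03 0.04 0.07] cm [-0.01   0.095  0.025] mm/row 1.0 total [-0.5  4.8  1.2] [0.1 0.2 0.4]
```

View pics/w4c.png

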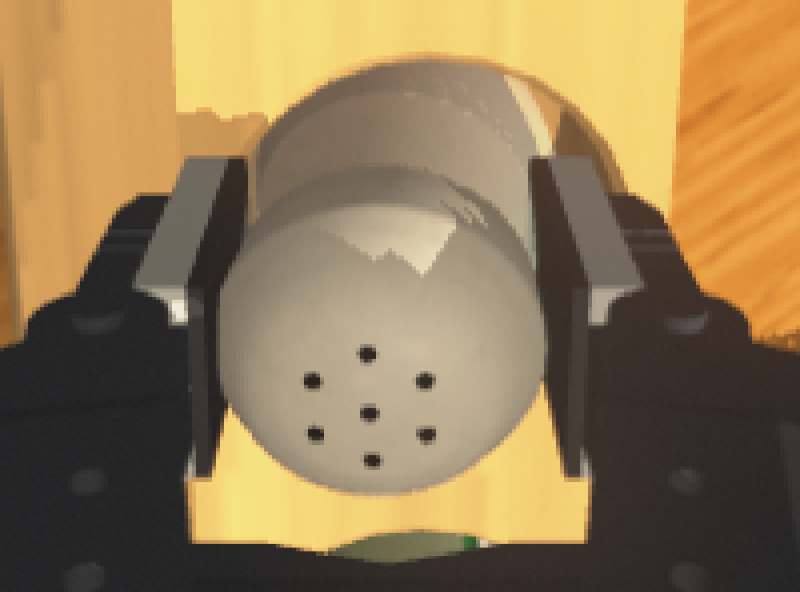

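```bash
python3 -m crank '[[0,0,0,0,0,0,0.6],[0,0,0,0,0,0,0.6],[0,0,0,0,0,0,0.6],[0,0,0,0,0.4,0,0.6],[0,0,0,0,0.4,0,0.6],[0,0,0,0,0.3,0,0.6],[0,0,0,0,0.2,0,0.6],[0,0,0,0,0,0,0.6],[0,0,0,0,0,0,0.6],[0,0,0,0,0,0,0.6]]' 50; python3 - <<'E'
from h import *
s=st();im=cams.grab_frame('wrist');cv2.imwrite('pics/w5.png',im)
V=wview(s)
go(cad(CP,ax(0,54))[0],slantR(CP),5,s)
print(proj('wrist',cad(CP,[ax(0,73),ax(0,90),ax(72,105),ax(-72,105)]),V))
E
```

```text
clock: 5.4
eef_pos: [508.5, 151.2, 70.9]
tcp_rot: [-1.574, -0.531, 1.238]
contact_force: [0.1, 0.2, 3.7]
opening: 0.802
t 5.4 p [508.5 151.2  70.9] rot [-1.574 -0.531  1.238] F [0.1 0.2 3.7] op 0.802 q [-0.02  0.44  2.15  0.99  0.61 -2.1 ]
n=5 rot [0.02 0.04 0.09] cm [-0.03  -0.223  0.028] mm/row 2.3 total [ -1.5 -11.2   1.4] [0.1 0.2 0.4]
[[255.69986734 293.33694973]
 [255.9468693  324.66103294]
 [257.16868859  79.89978969]
 [255.65134216 544.28321512]]
```

View pics/w5.png

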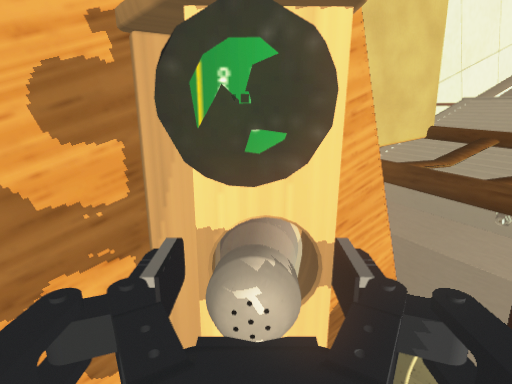

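```bash
python3 -m crank '[[0,0,0,-0.08,-0.25,0.05,0.6],[0,0,0,-0.08,-0.25,0.05,0.6],[0,0,0,0,0,0,0.6],[0,0,0,0,0,0,0],[0,0,0,0,0,0,-1],[0,0,0,0,0,0,-1],[0,0,0,0,0,0,-1],[0,0,0,0,0,0,-1],[0,0,0,0,0,0,-1],[0,0,0,0,0,0,-1]]' 50; python3 - <<'E'
from h import *
s=st();im=cams.grab_frame('wrist');cv2.imwrite('pics/w6.png',im)
V=wview(s)
go(cad(CP,ax(0,54))[0],slantR(CP),5,s)
cv2.imwrite('pics/w6c.png',cv2.resize(im[190:350,160:360],None,fx=4,fy=3.7,interpolation=3))
E
```

```text
clock: 6.28
eef_pos: [507.5, 151.4, 78.3]
tcp_rot: [-1.571, -0.541, 1.237]
contact_force: [1.2, 2.4, -0.6]
opening: 0.678
t 6.28 p [507.5 151.4  78.3] rot [-1.571 -0.541  1.237] F [ 1.2  2.4 -0.6] op 0.678 q [-0.03  0.43  2.15  0.98  0.63 -2.09]
n=5 rot [-0.01  0.03  0.2 ] cm [-0.102 -0.093  0.008] mm/row 1.4 total [-5.1 -4.7  0.4] [-0.   0.1  1. ]
```

View pics/w6c.png

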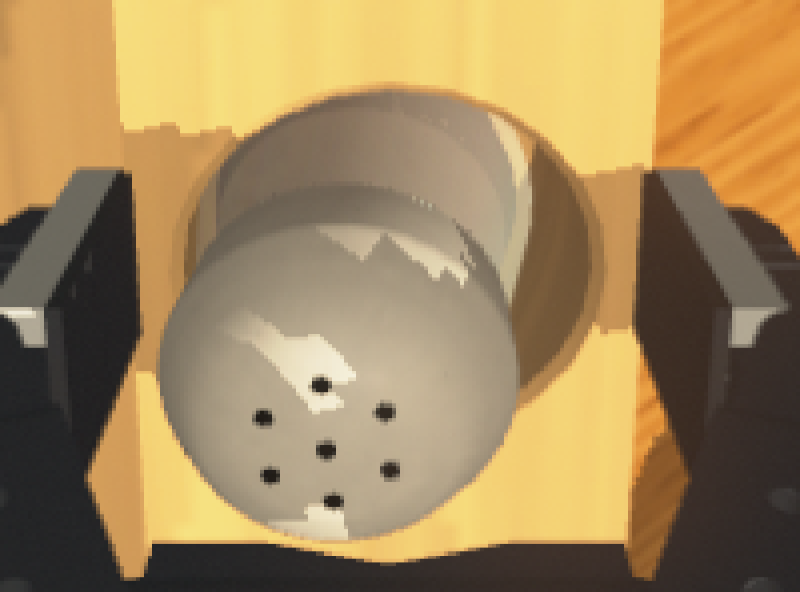

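```bash
python3 -m crank '[[0,0,0,0,-0.2,0,0.5],[0,0,0.5,-0.25,-0.25,0,0.5],[0,0,0.5,-0.25,0,0,0.5],[0,0,0,0,0,0,0.4],[0,0,0,0,0,0,0.4],[0,0,0,0,0,0,-1],[0,0,0,0,0,0,-1],[0,0,0,0,0,0,-1],[0,0,0,0,0,0,-1],[0,0,0,0,0,0,-1]]' 50; python3 - <<'E'
from h import *
s=st();im=cams.grab_frame('wrist');cv2.imwrite('pics/w7.png',im)
V=wview(s)
go(cad(CP,ax(0,54))[0],slantR(CP),5,s)
cv2.imwrite('pics/w7c.png',cv2.resize(im[190:350,160:360],None,fx=4,fy=3.7,interpolation=3))
E
```

```text
clock: 7.17
eef_pos: [505.6, 143.1, 85.0]
tcp_rot: [-1.576, -0.525, 1.24]
contact_force: [1.0, 2.1, -2.2]
opening: 0.399
t 7.17 p [505.6 143.1  85. ] rot [-1.576 -0.525  1.24 ] F [ 1.   2.1 -2.2] op 0.399 q [-0.03  0.41  2.15  0.93  0.64 -2.06]
n=5 rot [0.03 0.06 0.02] cm [-0.023  0.106  0.028] mm/row 1.1 total [-1.2  5.3  1.4] [0.1 0.3 0.1]
```

View pics/w7c.png

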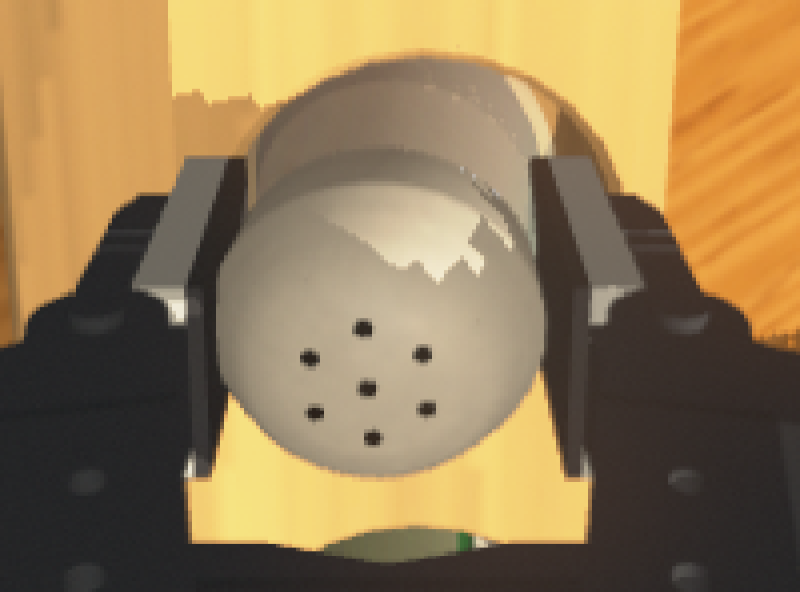

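```bash
python3 - <<'E'
from h import *
def S(p,ro): return wview(dict(eef_pos=p,tcp_rot=ro))
v1=S([496.5,80.5,185.3],[-1.61,-.546,1.252]);v2=S([498.1,135,105.5],[-1.568,-.522,1.236]);v5=S([508.5,151.2,70.9],[-1.574,-.531,1.238])
O=[(v1,ax(72,105),(260,76)),(v1,ax(-72,105),(255,281)),(v1,ax(0,90),(262,178)),(v2,ax(72,105),(249,110)),(v2,ax(0,90),(254,271)),(v5,ax(72,105),(246,93))]
for fr in (0,1):
    def f(q):
        q=np.array(q);return np.concatenate([proj('wrist',cad(q[:3],L)+[0,0,q[3]*fr],v)[0]-p for v,L,p in O])
    z=least_squares(f,CP+[0]);print(z.x,z.fun.round(1))
for v in(v1,v2,v5):
    c=(v@np.r_[cad(CP,ax(72,105))[0],1]);print('cap depth model',-c[2])
E
```

```text
[512.34472808 163.78181782   1.26293748   0.        ] [-1.  -2.1  5.4  0.8 -2.9  4.7 -2.4 -1.1 -1.   5.5  2.8 -2.2]
[513.69642604 165.44150214   1.25405018  -4.67483891] [-1.4 -1.1  3.7 -2.4 -3.9  3.3 -2.  -0.4 -2.1  0.5  3.   0.1]
cap depth model 189.04614286307773
cap depth model 105.32078681306162
cap depth model 65.96224722271316
```

```bash
python3 -m crank '[[0,0,0,0,-0.2,0,-1],[0,0,0,0,-0.4,0,-1],[0,0,0,0,-0.6,0,-1],[0,0,0,0,-0.8,0,-1],[0,0,0,0,-0.8,0,-1],[0,0,0,0,-0.8,0,-1],[0,0,0,0,-0.8,0,-1],[0,0,0,0,-0.6,0,-1],[0,0,0,0,-0.4,0,-1],[0,0,0,0,0,0,-1]]' 60; python3 - <<'E'
from h import *
s=st();im=cams.grab_frame('wrist');im2=cams.grab_frame('scene')
go(cad(CP,ax(0,54))[0],slantR(CP),5,s)
a=cv2.resize(im[:,100:412],(400,492));b=cv2.resize(im2[190:365,160:302],(400,492),interpolation=3)
cv2.imwrite('pics/w8.png',np.hstack([a,b]))
E
```

```text
clock: 8.05
eef_pos: [494.9, 114.9, 133.9]
tcp_rot: [-1.574, -0.522, 1.239]
contact_force: [0.0, 0.0, -0.8]
opening: 0.395
t 8.05 p [494.9 114.9 133.9] rot [-1.574 -0.522  1.239] F [ 0.   0.  -0.8] op 0.395 q [-0.1   0.3   2.14  0.8   0.74 -1.95]
n=5 rot [ 0.01  0.05 -0.02] cm [0.012 1.256 0.012] mm/row 12.6 total [ 0.6 62.8  0.6] [ 0.   0.2 -0.1]
```

View pics/w8.png

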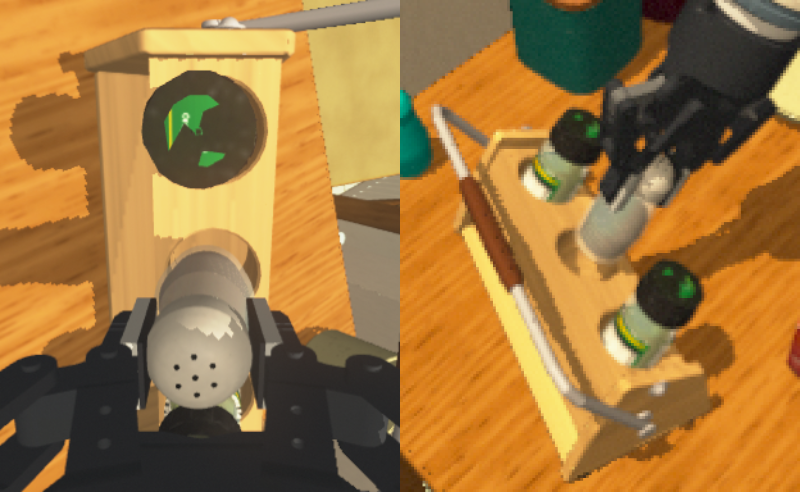

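```bash
python3 -m crank '[[0,0,0,0,-0.3,0,-1],[0,0,0,0,-0.5,0,-1],[0,0,0,0,-0.6,0,-1],[0,0,0,0,-0.6,0,-1],[0,0,0,0,-0.6,0,-1],[0,0,0,0,-0.6,0,-1],[0,0,0,0,-0.6,0,-1],[0,0,0,0,-0.6,0,-1],[0,0,0,0,-0.4,0,-1],[0,0,0,0,-0.2,0,-1]]' 60; python3 - <<'E'
from h import *
s=st();im=cams.grab_frame('wrist');im2=cams.grab_frame('scene')
a=cv2.resize(im[:,100:412],(400,492));b=cv2.resize(im2[150:325,160:302],(400,492),interpolation=3)
cv2.imwrite('pics/w9.png',np.hstack([a,b]))
E
```

```text
clock: 8.98
eef_pos: [485.0, 89.6, 180.2]
tcp_rot: [-1.571, -0.521, 1.238]
contact_force: [0.5, 0.5, -0.8]
opening: 0.394
t 8.98 p [485.   89.6 180.2] rot [-1.571 -0.521  1.238] F [ 0.5  0.5 -0.8] op 0.394 q [-0.16  0.21  2.12  0.71  0.85 -1.88]
```

View pics/w9.png

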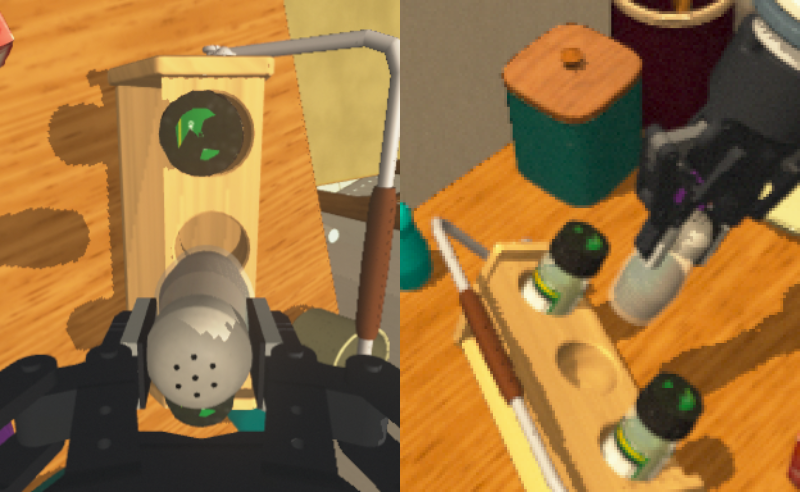

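```bash
cat > dish.py <<'E'
from h import *
T2=lambda x,y:np.array((245+x/4,160+y/4))
def wd(p,L): 
    L=np.atleast_2d(L).astype(float);return cad(p,L)
O=[([56.5,0,22],T2(150,165),0),([-56.5,0,22],T2(331,165),0),([0,-78.5,22],T2(238,36),1),([0,78.5,22],T2(242,294),1),([56.5,-45,22],T2(152,90),0),([56.5,45,22],T2(150,240),0),([-56.5,-45,22],T2(327,90),0),([-56.5,45,22],T2(332,240),0)]
f=lambda q:[(proj('top',wd(q,L))[0]-p)[k] for L,p,k in O]
z=least_squares(f,[550,-130,1.57]);DP=z.x;print(DP,z.fun.round(1))
tw=np.array([587.3,-133.1]);d=tw-DP[:2];c,s=np.cos(DP[2]),np.sin(DP[2]);print('twin in dish',[c*d[0]+s*d[1],-s*d[0]+c*d[1]])
im=cv2.imread('pics/scene0.png');tp=cv2.imread('pics/top0.png')
for n,i in(('scene',im),('top',tp)):
    for hx,hy,z in((56.5,78.5,24),(46,64,14)):
        q=proj(n,wd(DP,[[a*hx,b*hy,z] for a,b in((1,1),(1,-1),(-1,-1),(-1,1))]))
        cv2.polylines(i,[np.int32(q*16)],True,(255,0,0),1,cv2.LINE_AA,4)
    for y in(33,-33):
        a=np.linspace(0,6.3,40);q=proj(n,wd(DP,np.c_[22*np.cos(a),y+22*np.sin(a),14+0*a]));cv2.polylines(i,[np.int32(q*16)],True,(0,0,255),1,cv2.LINE_AA,4)
cv2.imwrite('pics/d1.png',np.hstack([cv2.resize(im[165:255,240:340],(400,360),interpolation=3),cv2.resize(tp[155:245,255:355],(400,360),interpolation=3)]))
E
python3 dish.py
```

```text
[ 551.84329501 -133.57502199    1.604374  ] [-0.4  0.3  0.3 -0.3 -1.  -0.2  1.   0.3]
twin in dish [np.float64(-0.715575737262967), np.float64(-35.452665994942116)]
```

View pics/d1.png

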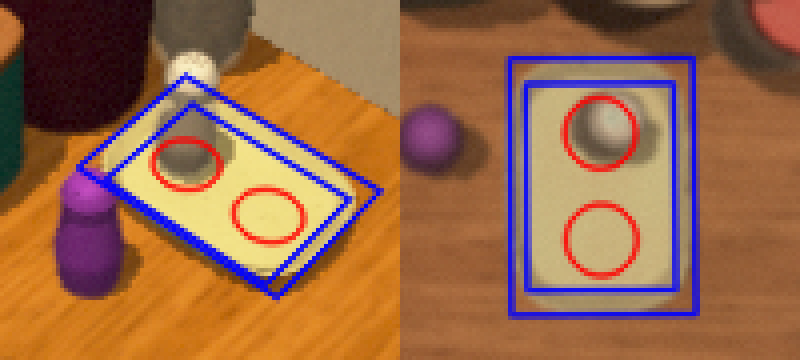

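```bash
python3 - <<'E'
from h import *
R=slantR([0,0,1.604],0)
go([500,0,240],R,10)
go([500,0,240],R,20)
E
```

```text
n=10 rot [ 0.55 -2.05  2.95] cm [-0.668 -0.824 -0.318] mm/row 11.1 total [-39.4 -91.8 -43.4] [  5.5 -20.5  29.5]
n=20 rot [ 0.27 -1.02  1.48] cm [-0.341 -0.408 -0.155] mm/row 5.5 total [-39.4 -91.8 -43.4] [  5.5 -20.5  29.5]
```

```bash
python3 -m crank '[[0.3,-1,1.5,-0.3,-0.6,-0.2,-1],[0.6,-2,3,-0.7,-0.8,-0.3,-1],[0.6,-2,3,-0.7,-0.8,-0.3,-1],[0.6,-2,3,-0.7,-0.8,-0.3,-1],[0.6,-2,3,-0.7,-0.8,-0.3,-1],[0.6,-2,3,-0.7,-0.8,-0.3,-1],[0.6,-2,3,-0.7,-0.8,-0.3,-1],[0.6,-2,3,-0.7,-0.8,-0.3,-1],[0.6,-2,3,-0.7,-0.8,-0.3,-1],[0.6,-2,3,-0.7,-0.8,-0.3,-1]]' 60; python3 - <<'E'
from h import *
s=st()
R=slantR([0,0,1.604],0)
go([520.9,-134.6,150],R,10)
E
```

```text
clock: 9.92
eef_pos: [493.8, -2.4, 233.5]
tcp_rot: [-1.548, 0.0, 1.591]
contact_force: [0.1, 0.0, -1.6]
opening: 0.393
t 9.92 p [493.8  -2.4 233.5] rot [-1.548  0.     1.591] F [ 0.1  0.  -1.6] op 0.393 q [-0.01  0.17  1.9  -0.    1.09 -1.6 ]
n=10 rot [-0.13 -0.08  0.  ] cm [-1.329  0.832 -0.246] mm/row 15.9 total [-132.7   82.9  -26.3] [-1.3 -0.8  0. ]
```

```bash
python3 -m crank '[[-0.1,-0.1,0,-0.7,0.2,-0.1,-1],[-0.2,-0.1,0,-1.4,0.6,-0.3,-1],[-0.2,-0.1,0,-1.5,0.8,-0.3,-1],[-0.2,-0.1,0,-1.5,0.9,-0.3,-1],[-0.2,-0.1,0,-1.5,1,-0.3,-1],[-0.1,-0.1,0,-1.5,1,-0.3,-1],[-0.1,-0.1,0,-1.5,1,-0.3,-1],[-0.1,-0.1,0,-1.4,1,-0.3,-1],[-0.1,0,0,-1.2,0.9,-0.2,-1],[-0.1,0,0,-0.6,0.6,-0.2,-1]]' 60; python3 - <<'E'
from h import *
s=st()
R=slantR([0,0,1.604],0)
go([520.9,-134.6,82],R,10)
im=cams.grab_frame('wrist');b=cams.grab_frame('scene');c=cams.grab_frame('top')
cv2.imwrite('pics/p1.png',im)
cv2.imwrite('pics/p2.png',np.hstack([cv2.resize(b[140:250,230:340],(400,400),interpolation=3),cv2.resize(c[130:240,245:355],(400,400),interpolation=3)]))
E
```

```text
clock: 10.75
eef_pos: [522.7, -131.9, 144.7]
tcp_rot: [-1.577, -0.015, 1.604]
contact_force: [-0.0, -0.7, -0.6]
opening: 0.396
t 10.75 p [ 522.7 -131.9  144.7] rot [-1.577 -0.015  1.604] F [-0.  -0.7 -0.6] op 0.396 q [-0.26  0.34  1.91  0.02  0.9  -1.88]
n=10 rot [ 0.04 -0.    0.09] cm [-0.032  0.627  0.021] mm/row 6.3 total [-3.6 62.7  2.3] [ 0.4 -0.   0.9]
```

View pics/p1.png

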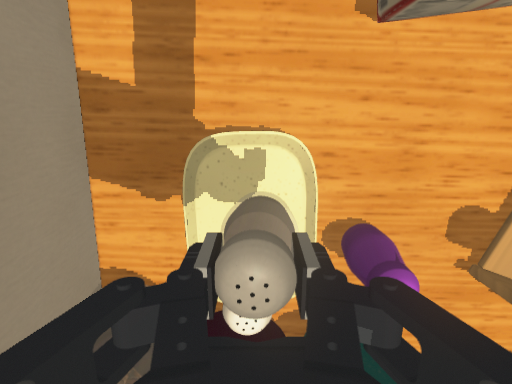

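View pics/p2.png

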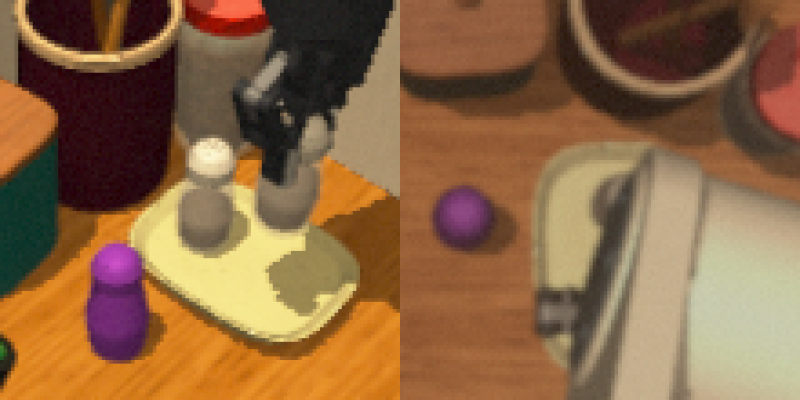

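```bash
python3 - <<'E'
from h import *
DP=[551.8,-133.6,1.604]
V=wview(r.sense())
print(proj('wrist',cad(DP,[[0,78.5,24],[56.5,20,24],[-56.5,20,24],[0,-35.5,14+90]]),V).round(0))
E
```

```text
[[251. 128.]
 [319. 199.]
 [184. 200.]
 [252. 319.]]
```

```bash
python3 -m crank '[[0,0,0.1,-0.1,0.4,0,-1],[0,0,0.1,-0.1,0.7,0,-1],[0,0,0.1,-0.1,0.8,0,-1],[0,0,0.1,0,0.8,0.1,-1],[0,0,0.1,0,0.8,0.1,-1],[0,0,0.1,0,0.8,0,-1],[0,0,0.1,0,0.7,0,-1],[0,0,0.1,0,0.5,0,-1],[0,0,0.1,0,0.3,0,-1],[0,0,0,0,0.2,0,-1]]' 60; python3 - <<'E'
from h import *
s=st()
go([520.9,-134.6,76],slantR([0,0,1.604],0),10)
b=cams.grab_frame('scene')
cv2.imwrite('pics/p3.png',np.hstack([cv2.resize(b[155:245,260:350],(500,500),interpolation=3)]))
E
```

```text
clock: 11.73
eef_pos: [521.8, -130.3, 81.0]
tcp_rot: [-1.579, 0.002, 1.607]
contact_force: [-1.0, -0.2, -0.0]
opening: 0.397
t 11.73 p [ 521.8 -130.3   81. ] rot [-1.579  0.002  1.607] F [-1.  -0.2 -0. ] op 0.397 q [-0.25  0.43  1.95  0.    0.75 -1.86]
n=10 rot [ 0.05  0.02 -0.01] cm [-0.043  0.05   0.011] mm/row 0.7 total [-4.3  5.   1.1] [ 0.5  0.2 -0.1]
```

View pics/p3.png

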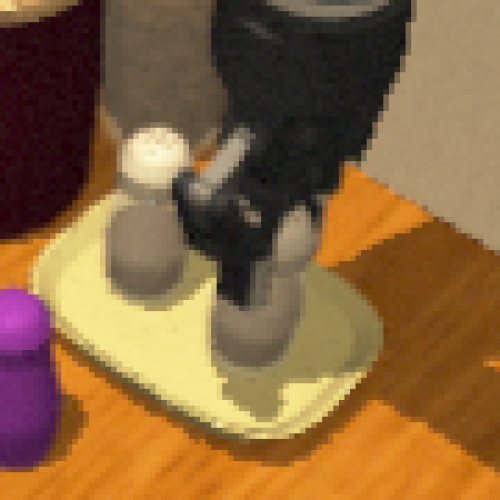

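```bash
python3 -m crank '[[0.1,0,0,-0.1,0,0,-1],[0.1,0,0,-0.1,0,0,-1],[0.1,0,0,-0.1,0,0,-1],[0.1,0,0,-0.1,0.05,0,-1],[0,0,0,0,0.05,0,-1],[0,0,0,0,0.05,0,-1],[0,0,0,0,0.05,0,-1],[0,0,0,0,0.05,0,-1],[0,0,0,0,0,0,-1],[0,0,0,0,0,0,-1]]' 60; python3 - <<'E'
from h import *
s=st()
go([520.9,-134.6,74],slantR([0,0,1.604],0),10)
E
```

```text
clock: 12.62
eef_pos: [523.1, -135.3, 79.5]
tcp_rot: [-1.574, 0.002, 1.606]
contact_force: [0.4, -0.1, -2.2]
opening: 0.397
t 12.62 p [ 523.1 -135.3   79.5] rot [-1.574  0.002  1.606] F [ 0.4 -0.1 -2.2] op 0.397 q [-0.25  0.44  1.94 -0.    0.76 -1.86]
n=10 rot [ 0.02  0.01 -0.01] cm [0.008 0.054 0.022] mm/row 0.6 total [0.8 5.4 2.2] [ 0.2  0.1 -0.1]
```

```bash
python3 -m crank '[[0,0,0,0,0.05,0.02,-1],[0,0,0,0,0.05,0.02,-1],[0,0,0,0,0.05,0.02,-1],[0,0,0,0,0.05,0,-1],[0,0,0,0,0.05,0,-1],[0,0,0,0,0.05,0,-1],[0,0,0,0,0,0,-1],[0,0,0,0,0,0,-1],[0,0,0,0,0,0,-1],[0,0,0,0,0,0,-1]]' 60; python3 - <<'E'
from h import *
s=st()
b=cams.grab_frame('scene')
cv2.imwrite('pics/p4.png',np.hstack([cv2.resize(b[155:245,260:350],(500,500),interpolation=3)]))
E
```

```text
clock: 13.45
eef_pos: [522.3, -135.2, 76.0]
tcp_rot: [-1.573, 0.002, 1.607]
contact_force: [-0.6, 0.2, -2.6]
opening: 0.395
t 13.45 p [ 522.3 -135.2   76. ] rot [-1.573  0.002  1.607] F [-0.6  0.2 -2.6] op 0.395 q [-0.26  0.44  1.95 -0.    0.75 -1.86]
```

View pics/p4.png

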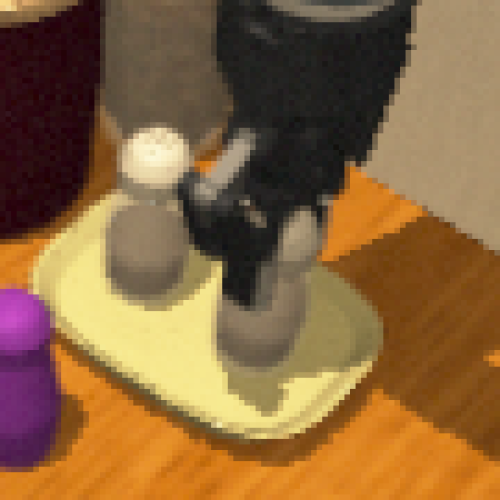

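```bash
python3 -m crank '[[0,0,0,0,0.05,0,-1],[0,0,0,0,0.05,0,-1],[0,0,0,0,0.05,0,-1],[0,0,0,0,0.05,0,-1],[0,0,0,0,0.05,0,-1],[0,0,0,0,0,0,-1],[0,0,0,0,0,0,-1],[0,0,0,0,0,0,-1],[0,0,0,0,0,0,-1],[0,0,0,0,0,0,-1]]' 60
```

```text
clock: 14.33
eef_pos: [522.9, -135.3, 74.0]
tcp_rot: [-1.575, 0.003, 1.607]
contact_force: [-0.3, -0.0, 0.0]
opening: 0.399
```

```bash
python3 -m crank '[[0,0,0,0,0.05,0,-1],[0,0,0,0,0.05,0,-1],[0,0,0,0,0.05,0,-1],[0,0,0,0,0.05,0,-1],[0,0,0,0,0,0,-1],[0,0,0,0,0,0,-1],[0,0,0,0,0,0,-1],[0,0,0,0,0,0,-1],[0,0,0,0,0,0,-1],[0,0,0,0,0,0,-1]]' 60; python3 - <<'E'
from h import *
s=st()
b=cams.grab_frame('scene');c=cams.grab_frame('wrist')
cv2.imwrite('pics/p5.png',np.hstack([cv2.resize(b[155:245,260:350],(400,400),interpolation=3),cv2.resize(c[100:350,130:380],(400,400))]))
st()
E
```

```text
clock: 15.17
eef_pos: [523.4, -135.4, 74.0]
tcp_rot: [-1.575, 0.003, 1.607]
contact_force: [-0.9, -0.2, 1.1]
opening: 0.391
t 15.17 p [ 523.4 -135.4   74. ] rot [-1.575  0.003  1.607] F [-0.9 -0.2  1.1] op 0.391 q [-0.26  0.44  1.95 -0.    0.75 -1.86]
t 15.27 p [ 523.4 -135.4   74. ] rot [-1.575  0.003  1.607] F [-0.2  0.5  1.2] op 0.394 q [-0.26  0.44  1.95 -0.    0.75 -1.86]
```

View pics/p5.png

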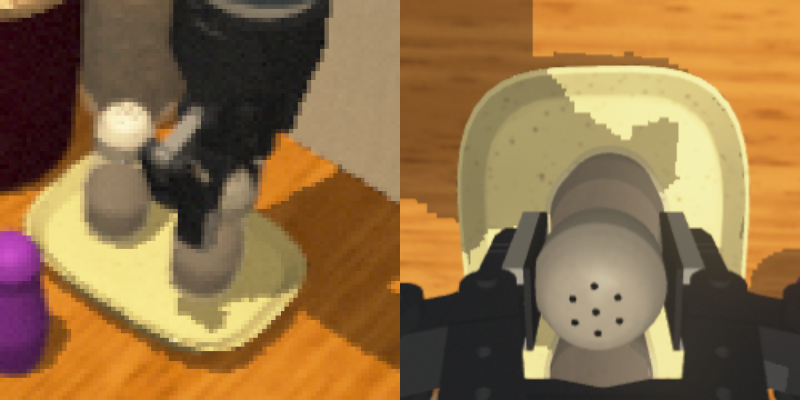

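```bash
python3 -m crank '[[0,0,0,0,0,0,-0.15],[0,0,0,0,0,0,-0.05],[0,0,0,0,0,0,0.05],[0,0,0,0,0,0,0.2],[0,0,0,0,0,0,0.4],[0,0,0,0,0,0,0.4],[0,0,0,0,-0.3,0,0.4],[0,0,0,0,-0.6,0,0.4],[0,0,0,0,-0.8,0,0.4],[0,0,0,0,-0.8,0,0.4]]' 60; python3 - <<'E'
from h import *
s=st()
c=cams.grab_frame('wrist');b=cams.grab_frame('scene')
cv2.imwrite('pics/p6.png',np.hstack([cv2.resize(b[155:245,260:350],(400,400),interpolation=3),cv2.resize(c[50:350,100:400],(400,400))]))
E
```

```text
clock: 16.1
eef_pos: [522.4, -135.1, 99.2]
tcp_rot: [-1.573, 0.002, 1.606]
contact_force: [-0.3, -0.4, -0.7]
opening: 0.7
t 16.1 p [ 522.4 -135.1   99.2] rot [-1.573  0.002  1.606] F [-0.3 -0.4 -0.7] op 0.7 q [-0.25  0.4   1.93 -0.    0.8  -1.86]
```

View pics/p6.png

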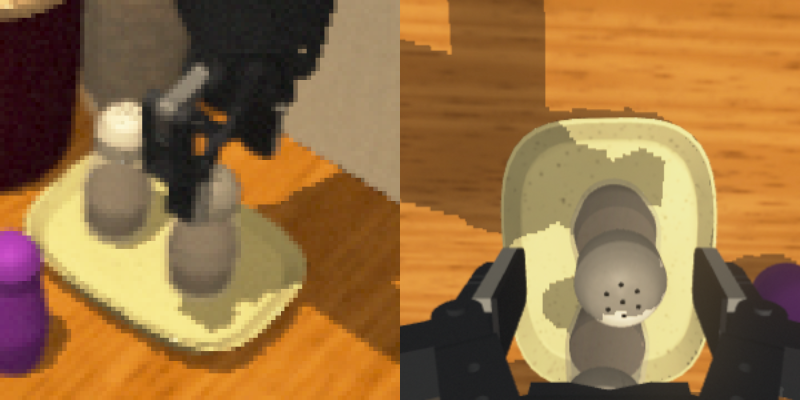

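```bash
python3 -m crank '[[0,0,0,0,-1.5,0,0.4],[0,0,0,0,-2.5,0,0.4],[0,0,0,0,-3,0,0.2],[0,0,0,0,-3,0,0],[0,0,0,0,-3,0,-0.5],[0,0,0,0,-2,0,-1],[0,2,0,1.5,-0.5,0,-1],[0,3,0,3,0,0,-1],[0,3,0,3.5,0,0,-1],[0,3,0,3.5,0,0,-1]]' 60; python3 - <<'E'
from h import *
s=st()
go(list(cad(CP,[90,0,260])[0]),slantR([0,0,1.234],0),8)
E
```

```text
clock: 17.03
eef_pos: [527.5, -22.2, 266.3]
tcp_rot: [-1.582, 0.003, 1.401]
contact_force: [0.3, 0.5, -0.5]
opening: -0.001
t 17.03 p [527.5 -22.2 266.3] rot [-1.582  0.003  1.401] F [ 0.3  0.5 -0.5] op -0.001 q [-0.04  0.17  1.82 -0.01  1.14 -1.44]
n=8 rot [ 0.08  1.2  -0.02] cm [3.335 0.069 0.65 ] mm/row 34.0 total [269.6   5.   32.4] [ 0.7  9.6 -0.1]
```

```bash
python3 -m crank '[[0,1.2,0,3.3,0,0.6,-1],[0,1.2,0,3.3,0,0.6,-1],[0,1.2,0,3.3,0,0.6,-1],[0,1.2,0,3.3,0,0.6,-1],[0,1.2,0,3.3,0,0.6,-1],[0,1.2,0,3.3,0,0.6,-1],[0,1.2,0,3.2,0,0.6,-1],[0,1,0,2.5,0,0.5,-1],[0,0,0,1,0,0,-1],[0,0,0,0,0,0,-1]]' 60; python3 - <<'E'
from h import *
s=st();np.save('Vk.npy',wview(s))
c=cams.grab_frame('wrist');cv2.imwrite('pics/k1.png',c)
b=cams.grab_frame('scene');cv2.imwrite('pics/k1s.png',b)
print(proj('wrist',cad(CP,[[51,-45,155],[51,45,155]]),wview(s)))
E
```

```text
clock: 17.87
eef_pos: [546.1, 264.8, 268.4]
tcp_rot: [-1.588, -0.004, 1.229]
contact_force: [0.5, -1.2, 0.2]
opening: 0.001
t 17.87 p [546.1 264.8 268.4] rot [-1.588 -0.004  1.229] F [ 0.5 -1.2  0.2] op 0.001 q [ 0.45  0.29  1.66 -0.01  1.18 -0.77]
[[192.03043043 242.00123414]
 [184.29916109 134.12648853]]
```

View pics/k1.png

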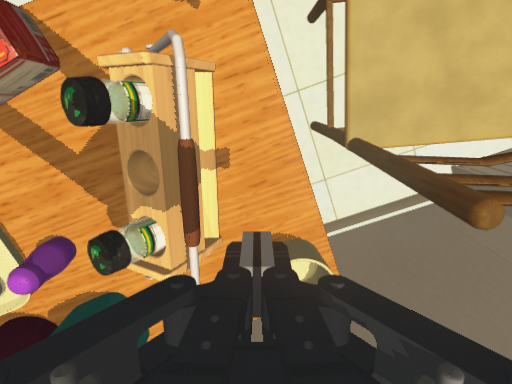

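View pics/k1s.png

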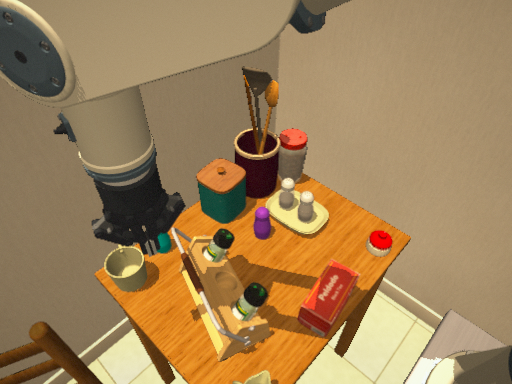

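```bash
python3 - <<'E'
from h import *
go(list(cad(CP,[83,0,140])[0]),slantR([0,0,1.234],0),10)
E
python3 -m crank '[[0,0,0,-0.4,0.8,0,-1],[0,0,0,-0.4,1.3,0,-1],[0,0,0,-0.4,1.5,0,-1],[0,0,0,-0.4,1.5,0,-1],[-0.2,0,0,-0.4,1.5,0,-1],[-0.2,0,0,-0.2,1.5,0,-1],[-0.2,0,0,0,1.5,0,-1],[-0.2,0,0,0,1.5,0,-1],[0,0,0,0,0.9,0,-1],[0,0,0,0,0.4,0,-1]]' 60; python3 - <<'E'
from h import *
s=st()
go(list(cad(CP,[83,0,140])[0]),slantR([0,0,1.234],0),10)
c=cams.grab_frame('wrist');cv2.imwrite('pics/k2.png',c)
b=cams.grab_frame('scene');cv2.imwrite('pics/k2s.png',cv2.resize(b[150:360,60:300],None,fx=2.5,fy=2.5))
E
```

```text
n=10 rot [ 0.1  -0.04  0.01] cm [-0.214  1.283  0.008] mm/row 13.0 total [-21.6 128.2   1.7] [ 1.  -0.4  0.1]
clock: 18.8
eef_pos: [549.1, 234.0, 150.3]
tcp_rot: [-1.618, -0.033, 1.211]
contact_force: [-1.0, -0.1, 1.2]
opening: 0.001
t 18.8 p [549.1 234.  150.3] rot [-1.618 -0.033  1.211] F [-1.  -0.1  1.2] op 0.001 q [ 0.41  0.39  1.82 -0.01  0.88 -0.8 ]
n=10 rot [ 0.27 -0.14  0.19] cm [0.042 0.101 0.127] mm/row 1.7 total [ 3.9  9.9 13. ] [ 2.7 -1.4  1.9]
```

View pics/k2.png

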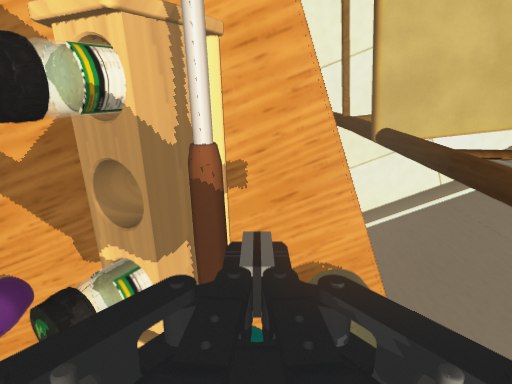

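View pics/k2s.png

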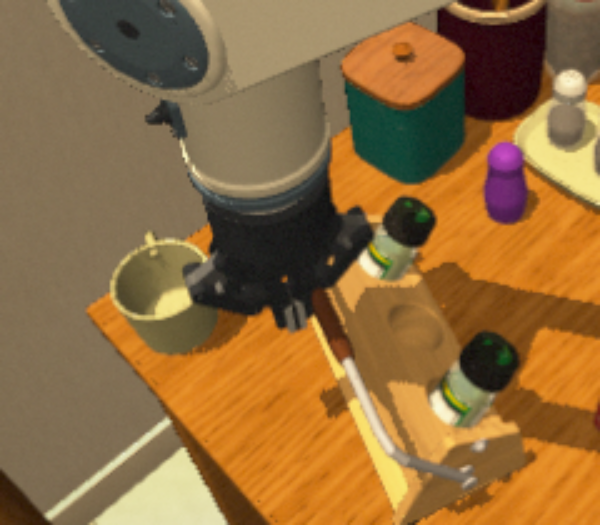

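```bash
python3 -m crank '[[0.9,-0.5,0.6,0,0.2,0.5,-1],[0.9,-0.5,0.6,0,0.2,0.4,-1],[0.9,-0.4,0.6,0,0.1,0.3,-1],[0,0,0,-0.6,0,0,-1],[0,0,0,-1,0,0,-1],[0,0,0,-1,0,0,-1],[0,0,0,-1,0,0,-1],[0,0,0,-1,0,0,-1],[0,0,0,-1,0,0,-1],[0,0,0,-0.6,0,0,-1]]' 60; python3 - <<'E'
from h import *
s=st()
go(list(cad(CP,[0,0,144])[0]),slantR([0,0,1.234],0),10)
c=cams.grab_frame('wrist');cv2.imwrite('pics/k3.png',c)
b=cams.grab_frame('scene');cv2.imwrite('pics/k3s.png',cv2.resize(b[150:360,60:300],None,fx=2.5,fy=2.5))
E
```

```text
clock: 19.73
eef_pos: [509.5, 165.8, 141.2]
tcp_rot: [-1.559, 0.015, 1.235]
contact_force: [1.0, 6.6, -5.1]
opening: -0.002
t 19.73 p [509.5 165.8 141.2] rot [-1.559  0.015  1.235] F [ 1.   6.6 -5.1] op -0.002 q [ 0.31  0.35  1.9  -0.01  0.91 -0.92]
n=10 rot [-0.07  0.01 -0.08] cm [-0.01  -0.028 -0.025] mm/row 0.4 total [-1.  -2.8 -2.5] [-0.7  0.1 -0.8]
```

View pics/k3.png

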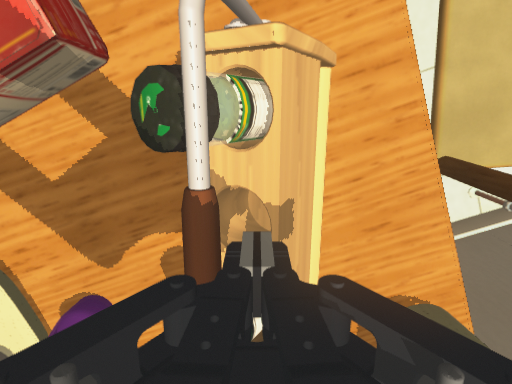

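View pics/k3s.png

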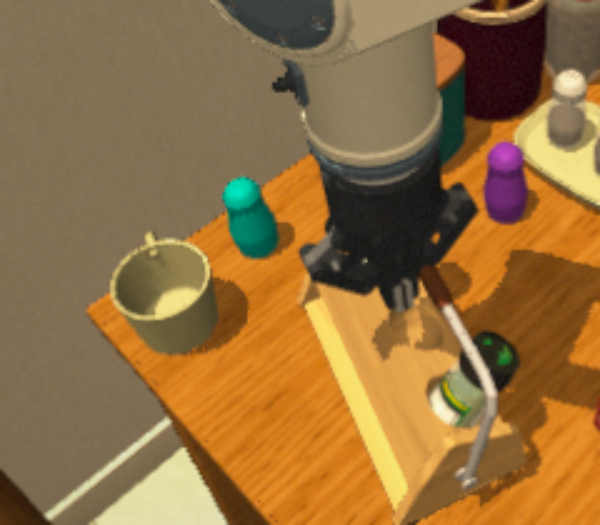

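```bash
python3 -m crank '[[0,0,0,-0.5,0,0,-1],[0,0,0,-0.7,0,0,-1],[0,0,0,-0.7,0,0,-1],[0,0,0,-0.5,0,0,-1],[0,0,0,-0.3,0,0,-1],[0,0,0,0,0,0,-1],[0,0,0,0,0,0,-1],[0,0,0,0,0,0,-1],[0,0,0,0,0,0,-1],[0,0,0,0,0,0,-1]]' 60; python3 - <<'E'
from h import *
s=st()
go(list(cad(CP,[0,0,144])[0]),slantR([0,0,1.234],0),10)
c=cams.grab_frame('wrist');cv2.imwrite('pics/k4.png',c)
b=cams.grab_frame('scene');cv2.imwrite('pics/k4s.png',cv2.resize(b[150:360,60:300],None,fx=2.5,fy=2.5))
E
```

```text
clock: 20.67
eef_pos: [502.3, 143.1, 141.9]
tcp_rot: [-1.561, 0.008, 1.233]
contact_force: [0.4, -0.5, 0.3]
opening: 0.004
t 20.67 p [502.3 143.1 141.9] rot [-1.561  0.008  1.233] F [ 0.4 -0.5  0.3] op 0.004 q [ 0.28  0.33  1.93 -0.    0.9  -0.96]
n=10 rot [-0.06 -0.   -0.05] cm [ 0.228 -0.023 -0.017] mm/row 2.3 total [22.8 -2.3 -1.7] [-0.6 -0.  -0.5]
```

View pics/k4.png

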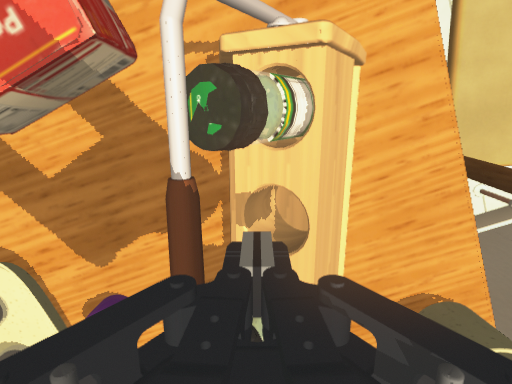

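View pics/k4s.png

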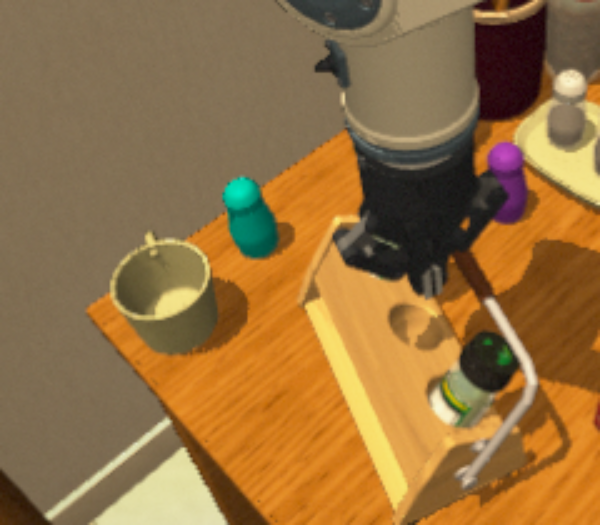

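```bash
python3 - <<'E'
from h import *
V=wview(r.sense())
for th in (0,.08,.15,.25):
    a=th-np.pi/6;L=[[-3.4+112*np.sin(a),45,51+112*np.cos(a)],[-3.4+112*np.sin(a),100,51+112*np.cos(a)]]
    print(th,np.round(L[0],1),proj('wrist',cad(CP,L),V).round(0).tolist(),proj('scene',cad(CP,L)).round(0).tolist())
E
```

```text
0 [-59.4  45.  148. ] [[169.0, 168.0], [157.0, 17.0]] [[258.0, 269.0], [273.0, 293.0]]
0.08 [-51.5  45.  152.2] [[186.0, 170.0], [176.0, 14.0]] [[255.0, 270.0], [269.0, 294.0]]
0.15 [-44.3  45.  155.3] [[203.0, 172.0], [195.0, 11.0]] [[251.0, 270.0], [266.0, 295.0]]
0.25 [-33.7  45.  158.8] [[230.0, 174.0], [226.0, 8.0]] [[246.0, 272.0], [260.0, 297.0]]
```

```bash
python3 -m crank '[[0,0,0,-0.3,0,0,-1],[0,0,0,-0.4,0,0,-1],[0,0,0,-0.3,0,0,-1],[0,0,0,-0.2,0,0,-1],[0,0,0,-0.1,0,0,-1],[0,0,0,-0.1,0,0,-1],[0,0,0,0,0,0,-1],[0,0,0,0,0,0,-1],[0,0,0,0,0,0,-1],[0,0,0,0,0,0,-1]]' 60; python3 - <<'E'
from h import *
s=st()
c=cams.grab_frame('wrist');cv2.imwrite('pics/k5.png',c)
V=wview(s)
for q,dz in((CP,0),([513.7,165.4,1.254],-4.7)):
  for th in (0,.08,.15):
    a=th-np.pi/6;L=[[-3.4+112*np.sin(a),45,51+112*np.cos(a)],[-3.4+112*np.sin(a),100,51+112*np.cos(a)]]
    print(th,proj('wrist',cad(q,L)+[0,0,dz],V).round(0).tolist())
E
```

```text
clock: 21.6
eef_pos: [499.1, 133.8, 142.3]
tcp_rot: [-1.562, -0.005, 1.229]
contact_force: [-0.1, 3.6, -1.2]
opening: -0.004
t 21.6 p [499.1 133.8 142.3] rot [-1.562 -0.005  1.229] F [-0.1  3.6 -1.2] op -0.004 q [ 0.25  0.31  1.95  0.01  0.88 -0.98]
0 [[193.0, 169.0], [183.0, 17.0]]
0.08 [[211.0, 171.0], [204.0, 14.0]]
0.15 [[229.0, 172.0], [224.0, 11.0]]
0 [[198.0, 173.0], [187.0, 29.0]]
0.08 [[216.0, 175.0], [206.0, 26.0]]
0.15 [[233.0, 176.0], [225.0, 23.0]]
```

View pics/k5.png

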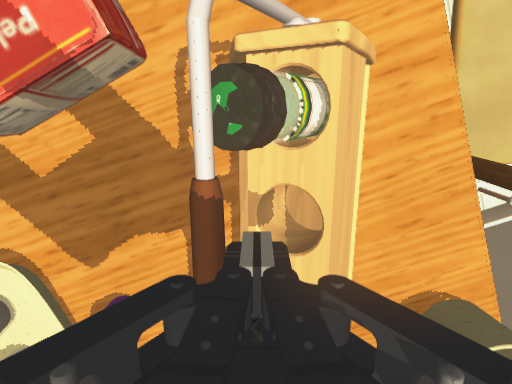

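```bash
python3 -m crank '[[0,0,0,-0.3,0,0,-1],[0,0,0,-0.3,0,0,-1],[0,0,0,-0.3,0,0,-1],[0,0,0,-0.3,0,0,-1],[0,0,0,-0.3,0,0,-1],[0,0,0,-0.3,0,0,-1],[0,0,0,-0.3,0,0,-1],[0,0,0,-0.3,0,0,-1],[0,0,0,-0.3,0,0,-1],[0,0,0,-0.3,0,0,-1]]' 60
```

```text
clock: 22.48
eef_pos: [499.4, 133.3, 143.1]
tcp_rot: [-1.567, -0.062, 1.212]
contact_force: [4.0, 20.4, -7.5]
opening: 0.0
```

```bash
python3 -m crank '[[0,0,0,0.3,0,0,-1],[0,0,0,0.6,0,0,-1],[0,0,0,0.8,0,0,-1],[0,0,0,0.5,-0.5,0,-1],[0,0,0,0,-1.5,0,-1],[0,0,0,0,-2.5,0,-1],[0,0,0,0,-3,0,-1],[0,0,0,0,-3,0,-1],[0,0,0,0,-2.5,0,-1],[0,0,0,0,-1,0,-1]]' 60; python3 - <<'E'
from h import *
s=st()
go(list(cad(CP,[60,0,330])[0]),slantR([0,0,1.234],0),10)
E
```

```text
clock: 23.32
eef_pos: [503.0, 147.1, 288.8]
tcp_rot: [-1.56, -0.053, 1.213]
contact_force: [0.5, 0.2, 0.6]
opening: 0.001
t 23.32 p [503.  147.1 288.8] rot [-1.56  -0.053  1.213] F [0.5 0.2 0.6] op 0.001 q [ 0.25  0.14  1.81  0.05  1.17 -0.98]
n=10 rot [-0.06 -0.12  0.3 ] cm [ 0.8   -0.389 -0.013] mm/row 8.9 total [ 80.9 -37.   -0.4] [-0.6 -1.2  3. ]
```

Back away toward +y, then look.

```bash
python3 -m crank '[[0,0,0.3,0.8,-0.4,0,-1],[0,0,0.3,2,-0.4,0.5,-1],[0,0,0.3,3,-0.3,1,-1],[0,0,0.3,3,0,1,-1],[0,0,0.3,3,0,1,-1],[0,0,0.3,3,0,1,-1],[0,0,0.3,3,0,1,-1],[0,0,0.3,2,0,0.5,-1],[0,0,0.3,1,0,0,-1],[0,0,0.3,0,0,0,-1]]' 60; python3 - <<'E'
from h import *
s=st()
b=cams.grab_frame('scene');cv2.imwrite('pics/f1.png',cv2.resize(b[150:360,130:350],None,fx=2.7,fy=2.7))
c=cams.grab_frame('top');cv2.imwrite('pics/f2.png',cv2.resize(c[120:280,115:345],None,fx=3.3,fy=3.3))
E
```

```text
clock: 24.15
eef_pos: [521.1, 376.8, 309.4]
tcp_rot: [-1.567, 0.005, 1.209]
contact_force: [0.3, -0.4, 0.1]
opening: 0.001
t 24.15 p [521.1 376.8 309.4] rot [-1.567  0.005  1.209] F [ 0.3 -0.4  0.1] op 0.001 q [ 0.62  0.33  1.51 -0.    1.3  -0.59]
```

View pics/f1.png

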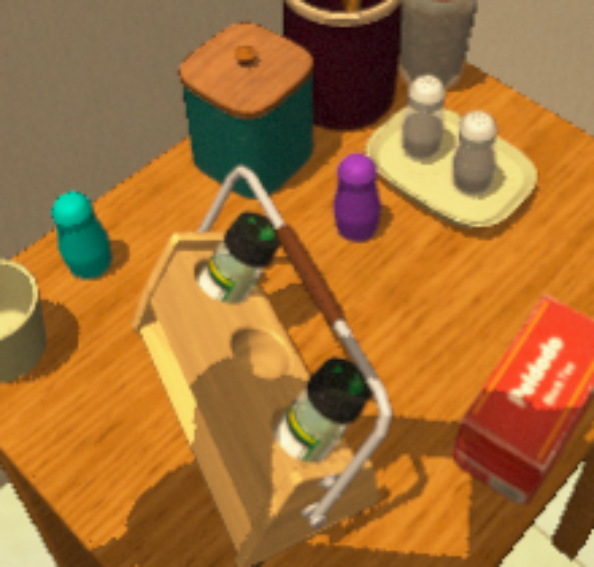

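View pics/f2.png

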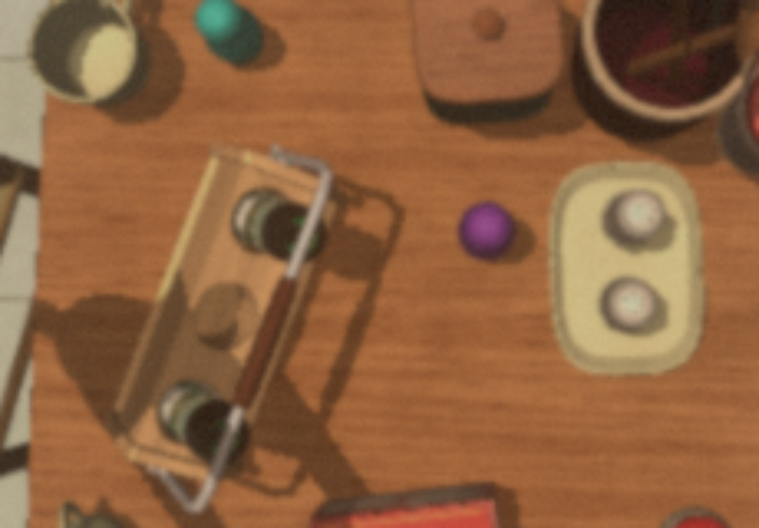

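```bash
python3 - <<'E'
from h import *
t=lambda x,y:(115+x/3.3,120+y/3.3)
s=lambda x,y:(130+x/2.7,150+y/2.7)
for a,b in((t(286,281),s(283,230)),(t(243,408),s(341,325))):
    X,e=tri([('top',a),('scene',b)]);d=X[:2]-CP[:2];c,q=np.cos(CP[2]),np.sin(CP[2])
    lx=c*d[0]+q*d[1];print(X.round(1),e.round(1),'local',round(lx,1),round(-q*d[0]+c*d[1],1),'theta',np.pi/6+np.arctan2(lx+3.4,X[2]-51))
for th in (0,.05,.1,.15,.25):
    k=th-np.pi/6;L=[[-3.4+112*np.sin(k),y,51+112*np.cos(k)] for y in(-45,45)]
    print(th,proj('top',cad(CP,L)).round(1).tolist(),proj('scene',cad(CP,L)).round(1).tolist())
print(t(286,281),t(243,408),s(283,230),s(341,325))
print('mill dome',tri([('top',t(633,302)),('scene',s(478,127))]),'twin',tri([('top',t(640,214)),('scene',s(427,91))]))
E
```

```text
[533.8 100.4 152.6] [ 0.1  0.1 -0.2 -0. ] local -52.7 -42.0 theta 0.07206770244921662
[451.2 126.7 146.5] [ 0.  0. -0. -0.] local -55.2 44.6 theta 0.027071620828654164
0 [[205.5, 205.1], [190.3, 244.6]] [[237.2, 234.3], [258.5, 269.2]]
0.05 [[203.2, 204.3], [187.9, 243.9]] [[234.9, 234.4], [256.1, 269.4]]
0.1 [[200.8, 203.4], [185.5, 243.1]] [[232.5, 234.6], [253.6, 269.8]]
0.15 [[198.4, 202.5], [183.1, 242.3]] [[230.0, 234.8], [251.1, 270.3]]
0.25 [[193.5, 200.7], [178.1, 240.6]] [[225.0, 235.7], [245.7, 271.5]]
(201.66666666666669, 205.15151515151516) (188.63636363636363, 243.63636363636363) (234.8148148148148, 235.18518518518516) (256.2962962962963, 270.3703703703704)
mill dome (array([ 526.13223579, -130.23368221,   90.93049378]), array([ 0.22109709,  0.32265215, -0.40926455, -0.01810825])) twin (array([ 587.08187696, -133.42484168,   92.10806214]), array([ 0.15855149,  0.22069014, -0.2936756 , -0.01847851]))
```

```bash
python3 - <<'E'
from rig import order,r
print(r.sense()['clock'],order.sign_off())
E
```

```text
the job is handed in; nothing more can be done
24.25 None
```

The mill is out of the caddy's middle pocket and standing upright on the dish next to the other mill. The keeper bar is swung shut over the two spice jars. I handed the job in at 24.3 s, with the arm clear of everything.

- **Mill:** It took three closings to grip. Two settled on the dome and the other caught on the caddy block. I pulled it out holding the dome at about 34 mm rather than the body, and it did not slip. In the last pictures it stands about 61 mm from the twin, and their domes measured about 1 mm apart in height. The twin and the spice jars look unmoved.
- **Keeper:** The bar sprang ahead of the fingers past the detent, then held still against a push of about 20 N. From the pictures its angle measured 0.03 to 0.07 rad rather than exactly 0. That is below the 0.15 rad snap point and matches the roughly 2 to 3 mm error in my position for the caddy.
- **Checks that disagreed:** The scene and top cameras differed by about 4 mm at the dish, and my dome heights read about 4 mm high for both mills. The wrist camera agreed with the top-camera dish position to within about 3 pixels, so I placed the mill from that.

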